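Put the change gears away in their spring-lid case

ROBOT

A 6-joint arm with a two-finger parallel gripper is mounted at the origin on a cart in front of the work surface, level with it; the furniture and walls round the work are solid. World frame = base frame: x ahead of the robot, y to its left, z up, the work surface at z = 0. Lengths are in m, angles in rad, forces in N, time in s.
With the tool pointing down it reaches from about 0.25 to 0.775 m from the base axis. Payload 4 kg.
Tool frame: the origin (TCP) lies where the fingers leave the gripper's body, on its centre line; the fingertips stand 97 mm ahead of it and the grasp point (between the pads) lies 78 mm ahead of it; z points along the fingers, y is the line along which they close (so a half turn about z gives the same grasp; the last joint's range is limited). The gripper opens to 94 mm and grips with 3 to 60 N. Pads are 16 mm wide; open, the fingers measure 119 mm over their backs; the gripper's body (75 mm by 177 mm) begins 78 mm behind the grasp point.
Start: joints at [-1.391, 0.087, 1.371, -0, 1.684, -0.103], TCP at [0.153, -0.528, 0.303] pointing down, gripper open.
Joint ranges: [-3.1, 3.1], [-0.76, 2.03], [0.27, 2.55], [-1.08, 4.22], [0.17, 2.65], [-2.57, 2.57]. Speed limits (rad/s): [2.79, 2.79, 3.14, 3.14, 3.14, 3.14].

INTERFACE

Orientations are given as [roll, pitch, yaw] about the fixed x, y, z axes, in that order (R = Rz(yaw) Ry(pitch) Rx(roll)).
In Python, from bench import robot, eyes gives the robot as it stands. The module is installed in compiled form; this text tells all that it offers.
- The arm moves only by the tool carry_out, never from a script. Its argument "deltas" is a list of rows, each an object of numbers: "dx", "dy", "dz": the shift along the tool's x, y, z each as a share of 0.02 m, from -1 to 1; "wx", "wy", "wz": the turn, a rotation vector about the tool's x, y, z each as a share of 0.12 rad, from -1 to 1; "gripper": the closure in counts, from 0 (fully open) to 255 (shut). In form: [{"dx": .., "dy": .., "dz": .., "wx": .., "wy": .., "wz": .., "gripper": ..}, ...]. A call has 1 to 20 rows; each row shifts and turns the commanded pose from where the row before left it, along the tool's axes as they then stand; what a row does not reach is not made up. A row lasts 1/12 s, in which the tool goes at most 41.7 mm and 7.16 degrees, less where a joint would pass 70% of its speed; a pose out of reach is approached as far as the arm can. A call with a number of a shift or a turn outside -1 to 1 is refused whole. A call with a gripper value outside its range is refused whole. The fingers move at their own pace and stop on an object; the grip force is fixed at half the most. Time passes only in rows, so rows that do not move let the fingers close. It gives the time, the measured TCP pose, the force, the opening and the grip force at its end, in the units of the state.
- robot.get_obs(): the state, without advancing time (a new reading comes with each control period).
- eyes.snapshot(name): name is "scene" or "top"; returns the picture (420x560x3 uint8, red, green, blue); there is no depth.
- eyes.get_calibration(name): a dict with "fovy" (degrees; the focal length in pixels is half the picture's height over the tangent of half this angle, whatever the lens; pixels are square), "cx", "cy" (the principal point, pixels), "R" (3x3) and "t" (3): a world point X has camera coordinates R X + t. Camera axes: x right, y down, z forward; pixel columns grow to the right and rows downward; lengths in m; the calibration is good to about 2 mm. A picture is of the moment at which its call begins. get_calibration takes no time and is no camera call.
- robot.close_job(): hands the job in; it is judged then, once.
The state is a dict: "time": time; "joint_positions": joint angles; "qvel": joint speeds; "joint_torque": joint torques, N m; "tool_pos": TCP position; "ee_rot": TCP orientation; "wrist_force": force on the tool from outside, world axes, zero at the start; "wrist_torque": the same for the moment, N m; "width": finger opening in m; "finger_force": force on a finger pad.
Only numpy, scipy, OpenCV 4.12 (cv2) and the standard library are available. Lean on these libraries where they do the work, as an engineer would, in place of code of your own. Each camera call takes 0.05 s, during which the arm holds its last target. There are 200 camera calls.

TASK

Put the change gears away: press the thumb latch so that the case's lid springs open, put every gear from the bin into the case, and snap the lid shut so that the latch holds it. Click the tally counter's button until the drum in its window shows as many dots as there are gears in the case. Leave the tape measure on the bench where it is.

Things in the scene. Friction and masses are not known exactly. Their poses are not given: they have to be found in the camera images.
- case: square grey sheet-steel case fixed to the bench, 204 mm deep (front to back) x 184 mm wide outside, walls 4 mm, rim 52 mm above the bench, inside 196 x 176 mm, floor 5 mm above the bench. Origin at the centre of its underside; its x axis points from the latch (front) to the lid's hinge (back), z up; it stands with the latch to the robot's right and the hinge to its left. Gears fit in two by two; the shut lid leaves 63 mm of height inside.
- case_floor (a point): centre of the case's inner floor
- lid_hinge (a point): middle of the lid's hinge line, 105 mm behind the case's centre, 54 mm above the bench; the line runs along the case's y axis and does not move
- lid_front (a point): point on the lid's outer (top) face on its middle line, 202 mm from the hinge line and 17 mm above the plane through it, 8 mm behind the lid's front edge; it turns with the lid (case's own axes when shut: x back to the hinge, z out of the top face). With the lid shut it lies 71 mm above the bench. The lid is 192 mm wide, its raised middle panel 2 mm higher.
- case_lid (a joint): lid angle in rad: 0 shut, 1.55 fully open, upright. A spring opens it as soon as the latch lets go and keeps it open; about 2 N at the front edge overcomes it. It is shut by bringing it down from behind or above and pressing its front edge down (about 6 N) until the sprung latch clicks over its striker bar.
- latch_pad (a point): centre of the upper face of the dark ribbed thumb pad (32 mm front to back, 44 mm wide) at the middle of the case's front, 54 mm above the bench, 17 mm lower than the shut lid's top; this point is 29 mm in front of the latch's pivot. The hook that holds the lid stands right behind the pad, 17 mm behind this point, and reaches 19 mm above the pad's face. Pressing here 8 to 12 mm straight down (about 4 N) frees the lid
- case_latch (a joint): latch angle in rad: 0 at rest, 0.42 fully pressed; the lid comes free at about 0.26
- bin: open steel parts bin fixed to the bench, 180 x 180 mm, walls 4 mm thick, 42 mm high at the back and along most of the sides, 28 mm at the front; origin at the centre of its underside, inner floor 4 mm up, x axis from front to back. The gears start in it, boss up
- tally_drum (a joint): turn of the tally counter's white eight-sided drum in rad, only forward: each full stroke of the button adds one eighth turn (0.785) and a detent holds it there. The face in the window shows value/0.785 rounded, modulo 8, as dots: 0 is a plain bar, then 1 to 7 dots, then 0 again. It starts on 5, 6 or 7 (value 3.9 to 5.5) left from an earlier count, so 2 is 10 x 0.785 = 7.85. Going too far means another round.
- button_top (a point): centre of the top of the tally counter's round button, 29 mm across, at the near end of the counter, 86 mm above the bench when up; the counter's grey housing (110 x 70 mm, its length along this point's x axis, which points away from the button to the drum window) is 67 mm high and fixed to the bench
- tally_button (a joint): button stroke in m: 0 up, 0.0145 fully down. 4 to 5 N presses it all the way to a hard stop; it must come fully up again by its spring between strokes
- gear_1_c (a point): steel spur gear (toothed disc 70 mm across and 16 mm thick, with a plain round boss 26 mm across standing 20 mm above the disc, 36 mm high in all, about 0.35 kg). This point is on its axis half-way up (18 mm); z along the axis from the disc to the boss. Grip it by the boss. Two to four of the four gears are there
- gear_2_c (a point): steel spur gear (toothed disc 70 mm across and 16 mm thick, with a plain round boss 26 mm across standing 20 mm above the disc, 36 mm high in all, about 0.35 kg). This point is on its axis half-way up (18 mm); z along the axis from the disc to the boss. Grip it by the boss. Two to four of the four gears are there
- gear_3_c (a point): steel spur gear (toothed disc 70 mm across and 16 mm thick, with a plain round boss 26 mm across standing 20 mm above the disc, 36 mm high in all, about 0.35 kg). This point is on its axis half-way up (18 mm); z along the axis from the disc to the boss. Grip it by the boss. Two to four of the four gears are there
- gear_4_c (a point): steel spur gear (toothed disc 70 mm across and 16 mm thick, with a plain round boss 26 mm across standing 20 mm above the disc, 36 mm high in all, about 0.35 kg). This point is on its axis half-way up (18 mm); z along the axis from the disc to the boss. Grip it by the boss. Two to four of the four gears are there
- tape_measure: black tape measure lying on the bench, not part of the job; origin at the centre of its underside
Things that resemble listed ones, but are neither listed nor needed, are in the scene too. There is more than one size of the part that bears tally_drum; the job needs the larger.

How it is judged:
By the outcome, as a careful person would: the job done as asked, in the order asked, and still so for the second after the job is handed in, with the robot touching nothing.
Of gear_1, gear_2, gear_3, gear_4 only 2 to 4 are there at a start; the rules pass over those that are not, and their reading is None.
At some moment in a run one of gear_1, gear_2, gear_3, gear_4 may be knocked a few centimetres aside while the robot is not near it.
Once in a run the grip may slacken for a moment while it holds something.
It also fails if it takes over 210 s, if anything falls off the work surface, if the arm or the gripper's body presses on something with over 40 N, if the wrist force passes 120 N, or if a joint passes its speed limit or range.

## Working session

There is one attempt and no reset: what is moved stays moved. The work goes in short steps, Python scripts to look and compute and a tool call to move; the robot and the scene stay as the last step left them, time stands still between calls to the robot, and variables do not carry over. Pictures are saved under pics/ and viewed, at most 14 in all, crops included, and the job is handed in when it is done.

Besides the shell and the picture viewer there is one more tool, called after "Emit:" as name(argument=value, ...) on one line, values as JSON. carry_out: Moves the arm, as the interface text tells. Shift numbers are shares of 0.02 m and turn numbers shares of 0.12 rad, none past 1 either way. Its arguments: {"type":"object","properties":{"deltas":{"type":"array","items":{"type":"object","properties":{"dx":{"type":"number"},"dy":{"type":"number"},"dz":{"type":"number"},"wx":{"type":"number"},"wy":{"type":"number"},"wz":{"type":"number"},"gripper":{"type":"number"}}}}},"required":["deltas"]}

```bash
mkdir -p pics; cat > h.py <<'E'
import numpy as np, cv2
from bench import robot, eyes
def snap(n,f,crop=None,s=1):
    im=eyes.snapshot(n)[:,:,::-1].copy()
    np.save('pics/'+f+'.npy',im)
    if crop: im=im[crop[1]:crop[3],crop[0]:crop[2]]
    if s!=1: im=cv2.resize(im,None,fx=s,fy=s,interpolation=cv2.INTER_CUBIC)
    cv2.imwrite('pics/'+f+'.png',im)
def cal(n):
    c=eyes.get_calibration(n); f=210/np.tan(np.radians(c['fovy'])/2)
    return f,c['cx'],c['cy'],np.array(c['R']),np.array(c['t'])
def ray(n,u,v):
    f,cx,cy,R,t=cal(n); return -R.T@t, R.T@np.array([(u-cx)/f,(v-cy)/f,1])
def atz(n,u,v,z):
    o,d=ray(n,u,v); return o+d*(z-o[2])/d[2]
def proj(n,X):
    f,cx,cy,R,t=cal(n); p=R@np.array(X)+t; return f*p[0]/p[2]+cx,f*p[1]/p[2]+cy
def tri(a,b):
    (o1,d1),(o2,d2)=ray('scene',*a),ray('top',*b)
    s=np.linalg.lstsq(np.c_[d1,-d2],o2-o1,rcond=None)[0]
    p,q=o1+s[0]*d1,o2+s[1]*d2; return (p+q)/2,np.linalg.norm(p-q)
E
python3 - <<'E'
from h import *
np.set_printoptions(precision=4,suppress=True)
snap('scene','s0',s=1.4); snap('top','t0',s=1.4)
print(robot.get_obs()); print(cal('scene'),cal('top'))
E
```

```text
{'time': 0.1, 'joint_positions': array([-1.3911,  0.0878,  1.3721, -0.    ,  1.6836, -0.1031]), 'qvel': array([-0.0004, -0.0001, -0.0022, -0.0001,  0.0005,  0.0007]), 'joint_torque': array([  0.0038, -34.1249, -30.3303,   0.0718,   0.0304,  -0.0001]), 'tool_pos': array([ 0.1534, -0.5278,  0.3016]), 'ee_rot': array([-3.1396, -0.0002,  0.2827]), 'wrist_force': array([-0.2737, -0.1963,  0.2742]), 'wrist_torque': array([ 0.0249,  0.0071, -0.0388]), 'finger_force': 0.0, 'width': 0.09381662663066997}
(np.float64(398.5670106390877), 274.70159814737906, 211.2990897151144, array([[-0.6926, -0.7214, -0.0019],
       [-0.2722,  0.2637, -0.9254],
       [ 0.668 , -0.6404, -0.379 ]]), array([0.3153, 0.2366, 0.8265])) (np.float64(442.77713844719904), 277.80667359536096, 215.91247484271287, array([[-0.011 , -0.9994, -0.0325],
       [-0.9979,  0.013 , -0.0635],
       [ 0.0639,  0.0317, -0.9975]]), array([-0.0097,  0.5177,  1.0913]))
```

View pics/s0.png

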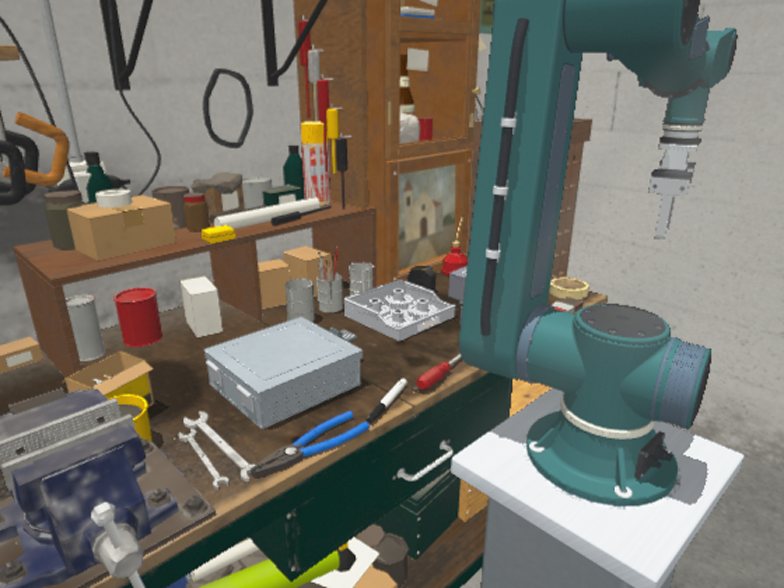

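View pics/t0.png

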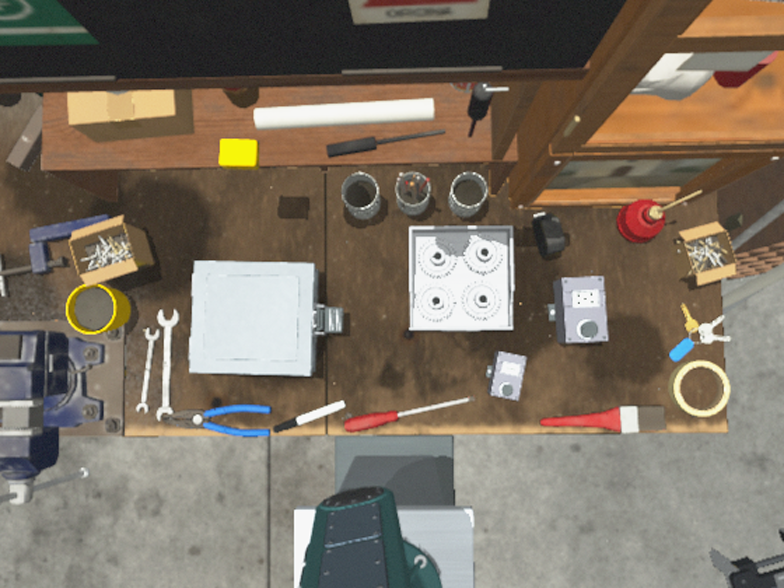

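Four gears show in the bin (top 438,257 / 485,253 / 436,300 / 483,299 at 1.4×). There are two tally counters: a large one at (585,312) and a small one at (508,375). The large one fits the text, so I'll confirm it in one crop. The tape measure is the black item at (548,235).

```bash
python3 - <<'E'
from h import *
np.set_printoptions(precision=4,suppress=True)
im=np.load('pics/t0.npy')[150:300,215:445]
cv2.imwrite('pics/c1.png',cv2.resize(im,None,fx=3.4,fy=3.4,interpolation=cv2.INTER_CUBIC))
s=1/1.4
P=lambda u,v,z:print((u,v),atz('top',u*s,v*s,z))
for g in [(438,257),(485,253),(436,300),(483,299)]: P(*g,.04)
print('button');P(588,329,.086)
print('small');P(507,389,.05)
print('pad');P(335,320,.054)
for c in [(195,262),(314,264),(314,375),(190,373)]: P(*c,.071)
print('bin');
for c in [(409,227),(513,227),(513,330),(409,330)]: P(*c,.042)
E
```

```text
(438, 257) [ 0.5944 -0.1036  0.04  ]
(485, 253) [ 0.6002 -0.1857  0.04  ]
(436, 300) [ 0.519  -0.0989  0.04  ]
(483, 299) [ 0.5196 -0.1806  0.04  ]
button
(588, 329) [ 0.4646 -0.3468  0.086 ]
small
(507, 389) [ 0.3645 -0.217   0.05  ]
pad
(335, 320) [0.4857 0.0764 0.054 ]
(195, 262) [0.588  0.3158 0.071 ]
(314, 264) [0.5814 0.1099 0.071 ]
(314, 375) [0.3924 0.1105 0.071 ]
(190, 373) [0.3978 0.3227 0.071 ]
bin
(409, 227) [ 0.648  -0.0535  0.042 ]
(513, 227) [ 0.6449 -0.2351  0.042 ]
(513, 330) [ 0.4651 -0.2309  0.042 ]
(409, 330) [ 0.4672 -0.0512  0.042 ]
```

View pics/c1.png

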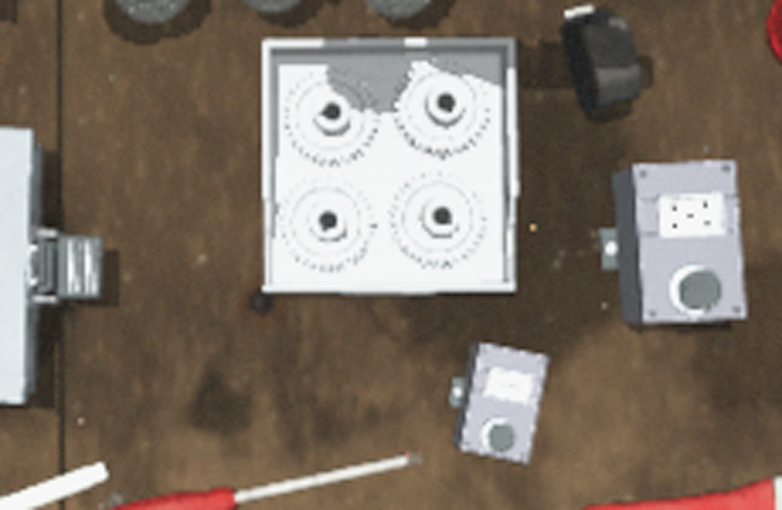

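The crop confirms the larger counter at crop (690,240), with its button at (698,289) and 5 dots in the window. The smaller one at (505,400) is the decoy. Four gears are visible, so the drum has to go from 5 to 12 (= 4 dots), which is 7 strokes.

Emit:
carry_out(deltas=[{"wz": -1,"gripper": 255},{"wz": -1,"gripper": 255},{"wz": -1,"gripper": 255},{"wz": -1,"gripper": 255},{"wz": -1,"gripper": 255},{"wz": -1,"gripper": 255},{"wz": -1,"gripper": 255},{"wz": -1,"gripper": 255},{"wz": -1,"gripper": 255},{"wz": -1,"gripper": 255},{"wz": -0.73,"gripper": 255},{"dx": 1,"dy": 0.54,"gripper": 255},{"dx": 1,"dy": 0.54,"gripper": 255},{"dx": 1,"dy": 0.54,"gripper": 255},{"dx": 1,"dy": 0.54,"gripper": 255},{"dx": 1,"dy": 0.54,"gripper": 255},{"dx": 1,"dy": 0.54,"gripper": 255},{"dx": 1,"dy": 0.54,"gripper": 255},{"dx": 1,"dy": 0.54,"gripper": 255},{"dx": 1,"dy": 0.54,"gripper": 255}])

```text
invalid input
```

```bash
python3 - <<'E'
from h import *
np.set_printoptions(precision=4,suppress=True)
im=np.load('pics/s0.npy')
cv2.imwrite('pics/c2.png',cv2.resize(im[190:300,140:350],None,fx=3.8,fy=3.8,interpolation=cv2.INTER_CUBIC))
for g in [(312.4,182.6),(346.2,180),(311.5,214.7),(344.7,213.2)]: print(proj('scene',atz('top',*g,.04)))
o=robot.get_obs();print(o['tool_pos'],o['ee_rot'])
E
```

```text
(np.float64(267.13800019684004), np.float64(214.44842073079337))
(np.float64(284.239441499496), np.float64(207.3747205633927))
(np.float64(283.8211707673743), np.float64(221.89687164370613))
(np.float64(301.1041305188404), np.float64(214.5667046761264))
[ 0.1534 -0.5278  0.3016] [-3.1396 -0.0002  0.2827]
```

View pics/c2.png

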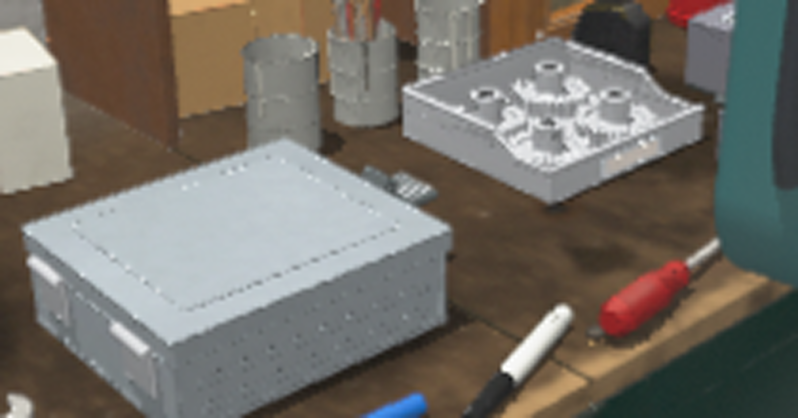

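The scene crop shows the boss tops at (488,94), (549,68), (548,124) and (616,95). They agree with the top view at a height of 40 mm to within about 1 px. The move was refused, so I'll retry with every field filled in.

Emit:
carry_out(deltas=[{"dx": 0,"dy": 0,"dz": 0,"wx": 0,"wy": 0,"wz": -1,"gripper": 255},{"dx": 0,"dy": 0,"dz": 0,"wx": 0,"wy": 0,"wz": -1,"gripper": 255},{"dx": 0,"dy": 0,"dz": 0,"wx": 0,"wy": 0,"wz": -1,"gripper": 255},{"dx": 0,"dy": 0,"dz": 0,"wx": 0,"wy": 0,"wz": -1,"gripper": 255},{"dx": 0,"dy": 0,"dz": 0,"wx": 0,"wy": 0,"wz": -1,"gripper": 255},{"dx": 0,"dy": 0,"dz": 0,"wx": 0,"wy": 0,"wz": -1,"gripper": 255},{"dx": 0,"dy": 0,"dz": 0,"wx": 0,"wy": 0,"wz": -1,"gripper": 255},{"dx": 0,"dy": 0,"dz": 0,"wx": 0,"wy": 0,"wz": -1,"gripper": 255},{"dx": 0,"dy": 0,"dz": 0,"wx": 0,"wy": 0,"wz": -1,"gripper": 255},{"dx": 0,"dy": 0,"dz": 0,"wx": 0,"wy": 0,"wz": -1,"gripper": 255},{"dx": 0,"dy": 0,"dz": 0,"wx": 0,"wy": 0,"wz": -0.73,"gripper": 255},{"dx": 1,"dy": 0.54,"dz": 0,"wx": 0,"wy": 0,"wz": 0,"gripper": 255},{"dx": 1,"dy": 0.54,"dz": 0,"wx": 0,"wy": 0,"wz": 0,"gripper": 255},{"dx": 1,"dy": 0.54,"dz": 0,"wx": 0,"wy": 0,"wz": 0,"gripper": 255},{"dx": 1,"dy": 0.54,"dz": 0,"wx": 0,"wy": 0,"wz": 0,"gripper": 255},{"dx": 1,"dy": 0.54,"dz": 0,"wx": 0,"wy": 0,"wz": 0,"gripper": 255},{"dx": 1,"dy": 0.54,"dz": 0,"wx": 0,"wy": 0,"wz": 0,"gripper": 255},{"dx": 1,"dy": 0.54,"dz": 0,"wx": 0,"wy": 0,"wz": 0,"gripper": 255},{"dx": 1,"dy": 0.54,"dz": 0,"wx": 0,"wy": 0,"wz": 0,"gripper": 255},{"dx": 1,"dy": 0.54,"dz": 0,"wx": 0,"wy": 0,"wz": 0,"gripper": 255}])

```text
time: 1.77
tool_pos: [0.251, -0.347, 0.3021]
ee_rot: [-3.141, -0.001, 1.57]
wrist_force: [0.3, 0.3, 0.5]
width: 0.0004
finger_force: 0.0
```

Emit:
carry_out(deltas=[{"dx": 1,"dy": 0.56,"dz": 0.2,"gripper": 255},{"dx": 1,"dy": 0.56,"dz": 0.2,"gripper": 255},{"dx": 1,"dy": 0.56,"dz": 0.2,"gripper": 255},{"dx": 1,"dy": 0.56,"dz": 0.2,"gripper": 255},{"dx": 1,"dy": 0.56,"dz": 0.2,"gripper": 255},{"dx": 1,"dy": 0.56,"dz": 0.2,"gripper": 255},{"dx": 1,"dy": 0.56,"dz": 0.2,"gripper": 255},{"dx": 1,"dy": 0.56,"dz": 0.2,"gripper": 255},{"dx": 1,"dy": 0.56,"dz": 0.2,"gripper": 255},{"dx": 1,"dy": 0.56,"dz": 0.2,"gripper": 255},{"dx": 1,"dy": 0.56,"dz": 0.2,"gripper": 255},{"dx": 1,"dy": 0.56,"dz": 0.2,"gripper": 255},{"dx": 1,"dy": 0.56,"dz": 0.2,"gripper": 255},{"dx": 1,"dy": 0.56,"dz": 0.2,"gripper": 255},{"dx": 1,"dy": 0.56,"dz": 0.2,"gripper": 255},{"dx": 1,"dy": 0.56,"dz": 0.2,"gripper": 255},{"dx": 1,"dy": 0.56,"dz": 0.2,"gripper": 255},{"dx": 1,"dy": 0.56,"dz": 0.2,"gripper": 255},{"dx": 1,"dy": 0.56,"dz": 0.2,"gripper": 255},{"dx": 1,"dy": 0.56,"dz": 0.2,"gripper": 255}])

```text
invalid input
```

Emit:
carry_out(deltas=[{"dx": 1,"dy": 0.56,"dz": 0.2,"wx": 0,"wy": 0,"wz": 0,"gripper": 255},{"dx": 1,"dy": 0.56,"dz": 0.2,"wx": 0,"wy": 0,"wz": 0,"gripper": 255},{"dx": 1,"dy": 0.56,"dz": 0.2,"wx": 0,"wy": 0,"wz": 0,"gripper": 255},{"dx": 1,"dy": 0.56,"dz": 0.2,"wx": 0,"wy": 0,"wz": 0,"gripper": 255},{"dx": 1,"dy": 0.56,"dz": 0.2,"wx": 0,"wy": 0,"wz": 0,"gripper": 255},{"dx": 1,"dy": 0.56,"dz": 0.2,"wx": 0,"wy": 0,"wz": 0,"gripper": 255},{"dx": 1,"dy": 0.56,"dz": 0.2,"wx": 0,"wy": 0,"wz": 0,"gripper": 255},{"dx": 1,"dy": 0.56,"dz": 0.2,"wx": 0,"wy": 0,"wz": 0,"gripper": 255},{"dx": 1,"dy": 0.56,"dz": 0.2,"wx": 0,"wy": 0,"wz": 0,"gripper": 255},{"dx": 1,"dy": 0.56,"dz": 0.2,"wx": 0,"wy": 0,"wz": 0,"gripper": 255},{"dx": 1,"dy": 0.56,"dz": 0.2,"wx": 0,"wy": 0,"wz": 0,"gripper": 255},{"dx": 1,"dy": 0.56,"dz": 0.2,"wx": 0,"wy": 0,"wz": 0,"gripper": 255},{"dx": 1,"dy": 0.56,"dz": 0.2,"wx": 0,"wy": 0,"wz": 0,"gripper": 255},{"dx": 1,"dy": 0.56,"dz": 0.2,"wx": 0,"wy": 0,"wz": 0,"gripper": 255},{"dx": 1,"dy": 0.56,"dz": 0.2,"wx": 0,"wy": 0,"wz": 0,"gripper": 255},{"dx": 1,"dy": 0.56,"dz": 0.2,"wx": 0,"wy": 0,"wz": 0,"gripper": 255},{"dx": 1,"dy": 0.56,"dz": 0.2,"wx": 0,"wy": 0,"wz": 0,"gripper": 255},{"dx": 1,"dy": 0.56,"dz": 0.2,"wx": 0,"wy": 0,"wz": 0,"gripper": 255},{"dx": 1,"dy": 0.56,"dz": 0.2,"wx": 0,"wy": 0,"wz": 0,"gripper": 255},{"dx": 1,"dy": 0.56,"dz": 0.2,"wx": 0,"wy": 0,"wz": 0,"gripper": 255}])

```text
time: 3.43
tool_pos: [0.475, 0.0528, 0.2219]
ee_rot: [-3.141, 0.0, 1.571]
wrist_force: [-0.0, -0.1, -0.1]
width: 0.0002
finger_force: 0.0
```

Emit:
carry_out(deltas=[{"dx": 1,"dy": 0.55,"dz": 0,"wx": 0,"wy": 0,"wz": 0,"gripper": 255},{"dx": 0,"dy": 0,"dz": 0.65,"wx": 0,"wy": 0,"wz": 0,"gripper": 255},{"dx": 0,"dy": 0,"dz": 0.65,"wx": 0,"wy": 0,"wz": 0,"gripper": 255},{"dx": 0,"dy": 0,"dz": 0.65,"wx": 0,"wy": 0,"wz": 0,"gripper": 255},{"dx": 0,"dy": 0,"dz": 0.65,"wx": 0,"wy": 0,"wz": 0,"gripper": 255},{"dx": 0,"dy": 0,"dz": 0.65,"wx": 0,"wy": 0,"wz": 0,"gripper": 255},{"dx": 0,"dy": 0,"dz": 0.15,"wx": 0,"wy": 0,"wz": 0,"gripper": 255},{"dx": 0,"dy": 0,"dz": 0.15,"wx": 0,"wy": 0,"wz": 0,"gripper": 255},{"dx": 0,"dy": 0,"dz": 0.15,"wx": 0,"wy": 0,"wz": 0,"gripper": 255},{"dx": 0,"dy": 0,"dz": 0.15,"wx": 0,"wy": 0,"wz": 0,"gripper": 255},{"dx": 0,"dy": 0,"dz": 0.15,"wx": 0,"wy": 0,"wz": 0,"gripper": 255},{"dx": 0,"dy": 0,"dz": 0.1,"wx": 0,"wy": 0,"wz": 0,"gripper": 255},{"dx": 0,"dy": 0,"dz": 0,"wx": 0,"wy": 0,"wz": 0,"gripper": 255},{"dx": 0,"dy": 0,"dz": 0,"wx": 0,"wy": 0,"wz": 0,"gripper": 255}])

```text
time: 4.6
tool_pos: [0.4862, 0.0712, 0.1411]
ee_rot: [3.141, 0.001, 1.57]
wrist_force: [-0.5, -3.2, 2.0]
width: 0.0004
finger_force: 1.6
```

```bash
python3 - <<'E'
from h import *
snap('scene','s1',(120,120,360,320),3.3)
E
```

```text
(no output)
```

View pics/s1.png

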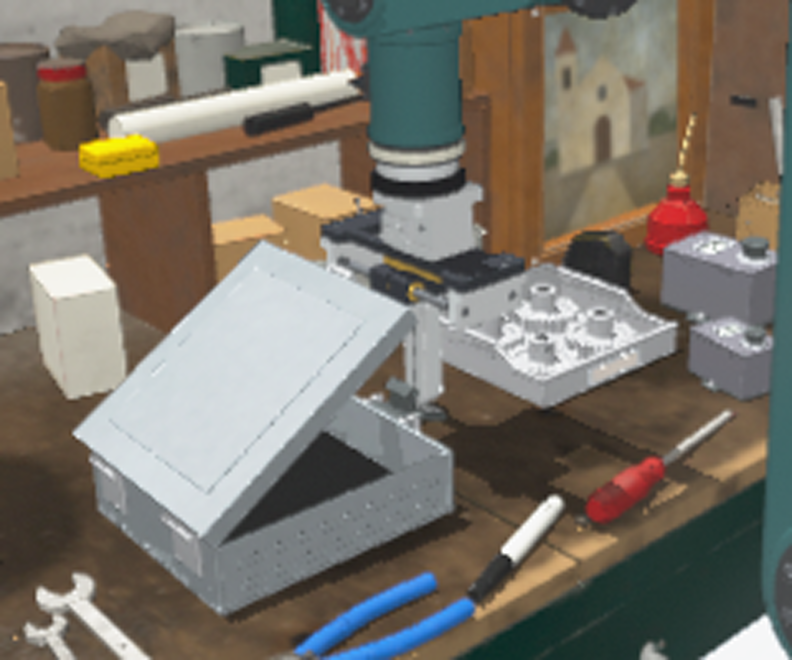

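The lid sprang open: it shows at about crop (250,380), its edge just touching the gripper. I'll back off and go over gear C.

Emit:
carry_out(deltas=[{"dx": -0.85,"dy": 0.16,"dz": -0.1,"wx": 0,"wy": 0,"wz": 0,"gripper": 255},{"dx": -0.85,"dy": 0.16,"dz": -0.5,"wx": 0,"wy": 0,"wz": 0,"gripper": 255},{"dx": -0.85,"dy": 0.16,"dz": -0.8,"wx": 0,"wy": 0,"wz": 0,"gripper": 125},{"dx": -0.85,"dy": 0.16,"dz": -0.8,"wx": 0,"wy": 0,"wz": 0,"gripper": 125},{"dx": -0.85,"dy": 0.16,"dz": -0.8,"wx": 0,"wy": 0,"wz": 0,"gripper": 125},{"dx": -0.85,"dy": 0.16,"dz": 0,"wx": 0,"wy": 0,"wz": 0,"gripper": 125},{"dx": -0.85,"dy": 0.16,"dz": 0,"wx": 0,"wy": 0,"wz": 0,"gripper": 125},{"dx": -0.85,"dy": 0.16,"dz": 0,"wx": 0,"wy": 0,"wz": 0,"gripper": 125},{"dx": -0.85,"dy": 0.16,"dz": 0,"wx": 0,"wy": 0,"wz": 0,"gripper": 125},{"dx": -0.85,"dy": 0.16,"dz": 0,"wx": 0,"wy": 0,"wz": 0,"gripper": 125},{"dx": 0,"dy": 0,"dz": 0,"wx": 0,"wy": 0,"wz": 0,"gripper": 125}])

```text
time: 5.57
tool_pos: [0.5185, -0.1002, 0.2004]
ee_rot: [3.14, -0.0, 1.568]
wrist_force: [0.7, 0.6, -0.7]
width: 0.0478
finger_force: 0.0
```

```bash
python3 - <<'E'
from h import *
snap('top','t1',(115,130,375,320),3.05)
print(robot.get_obs()['tool_pos'])
E
```

```text
[ 0.51819761 -0.09884959  0.20039788]
```

View pics/t1.png

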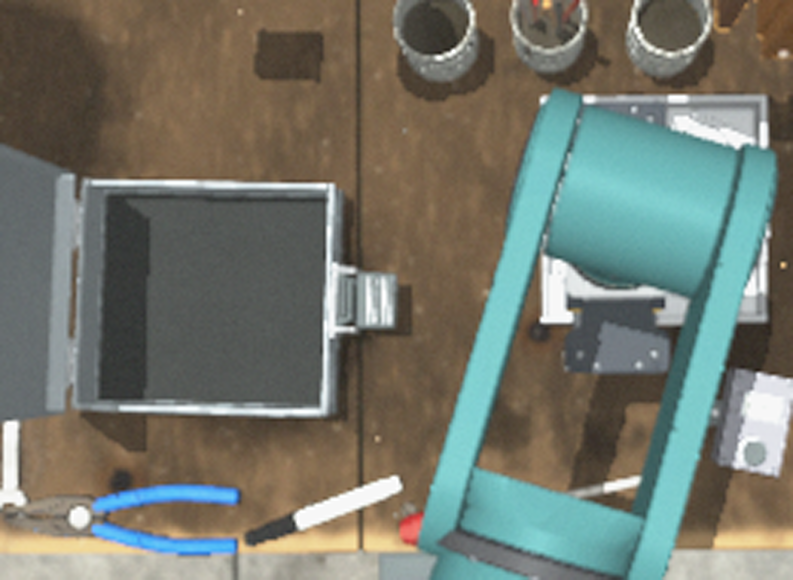

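Emit:
carry_out(deltas=[{"dx": 0,"dy": 0,"dz": 0.8,"wx": 0,"wy": 0,"wz": 0,"gripper": 125},{"dx": 0,"dy": 0,"dz": 0.8,"wx": 0,"wy": 0,"wz": 0,"gripper": 125},{"dx": 0,"dy": 0,"dz": 0.8,"wx": 0,"wy": 0,"wz": 0,"gripper": 125},{"dx": 0,"dy": 0,"dz": 0.8,"wx": 0,"wy": 0,"wz": 0,"gripper": 125},{"dx": 0,"dy": 0,"dz": 0.4,"wx": 0,"wy": 0,"wz": 0,"gripper": 125},{"dx": 0,"dy": 0,"dz": 0.4,"wx": 0,"wy": 0,"wz": 0,"gripper": 125},{"dx": 0,"dy": 0,"dz": 0,"wx": 0,"wy": 0,"wz": 0,"gripper": 125},{"dx": 0,"dy": 0,"dz": 0,"wx": 0,"wy": 0,"wz": 0,"gripper": 255},{"dx": 0,"dy": 0,"dz": 0,"wx": 0,"wy": 0,"wz": 0,"gripper": 255},{"dx": 0,"dy": 0,"dz": 0,"wx": 0,"wy": 0,"wz": 0,"gripper": 255},{"dx": 0,"dy": 0,"dz": 0,"wx": 0,"wy": 0,"wz": 0,"gripper": 255},{"dx": 0,"dy": 0,"dz": 0,"wx": 0,"wy": 0,"wz": 0,"gripper": 255}])

```text
time: 6.62
tool_pos: [0.5181, -0.0985, 0.1217]
ee_rot: [3.141, 0.0, 1.57]
wrist_force: [-1.2, -0.4, 3.7]
width: 0.0251
finger_force: 30.0
```

```bash
python3 - <<'E'
from h import *
np.set_printoptions(precision=4,suppress=True)
c=np.array([atz('top',115+u/3.05,130+v/3.05,.052) for u,v in [(85,180),(340,184),(337,415),(77,410)]])
print(c,c.mean(0)); print(robot.get_obs()['width'])
E
```

```text
[[0.5858 0.3135 0.052 ]
 [0.5795 0.1075 0.052 ]
 [0.3957 0.1105 0.052 ]
 [0.4016 0.3184 0.052 ]] [0.4906 0.2125 0.052 ]
0.02510709016548105
```

The gear is held (25 mm opening, 30 N). I'll lift it and carry it to the case.

Emit:
carry_out(deltas=[{"dx": 0,"dy": 0,"dz": -0.9,"wx": 0,"wy": 0,"wz": 0,"gripper": 255},{"dx": 0,"dy": 0,"dz": -0.9,"wx": 0,"wy": 0,"wz": 0,"gripper": 255},{"dx": 0,"dy": 0,"dz": -0.9,"wx": 0,"wy": 0,"wz": 0,"gripper": 255},{"dx": 0,"dy": 0,"dz": -0.9,"wx": 0,"wy": 0,"wz": 0,"gripper": 255},{"dx": 0,"dy": 0,"dz": -0.9,"wx": 0,"wy": 0,"wz": 0,"gripper": 255},{"dx": 1,"dy": -0.19,"dz": 0,"wx": 0,"wy": 0,"wz": 0,"gripper": 255},{"dx": 1,"dy": -0.19,"dz": 0,"wx": 0,"wy": 0,"wz": 0,"gripper": 255},{"dx": 1,"dy": -0.19,"dz": 0,"wx": 0,"wy": 0,"wz": 0,"gripper": 255},{"dx": 1,"dy": -0.19,"dz": 0,"wx": 0,"wy": 0,"wz": 0,"gripper": 255},{"dx": 1,"dy": -0.19,"dz": 0,"wx": 0,"wy": 0,"wz": 0,"gripper": 255},{"dx": 1,"dy": -0.19,"dz": 0,"wx": 0,"wy": 0,"wz": 0,"gripper": 255},{"dx": 1,"dy": -0.19,"dz": 0,"wx": 0,"wy": 0,"wz": 0,"gripper": 255},{"dx": 1,"dy": -0.19,"dz": 0,"wx": 0,"wy": 0,"wz": 0,"gripper": 255},{"dx": 1,"dy": -0.19,"dz": 0,"wx": 0,"wy": 0,"wz": 0,"gripper": 255},{"dx": 1,"dy": -0.19,"dz": 0,"wx": 0,"wy": 0,"wz": 0,"gripper": 255},{"dx": 1,"dy": -0.19,"dz": 0,"wx": 0,"wy": 0,"wz": 0,"gripper": 255},{"dx": 1,"dy": -0.19,"dz": 0,"wx": 0,"wy": 0,"wz": 0,"gripper": 255},{"dx": 1,"dy": -0.19,"dz": 0,"wx": 0,"wy": 0,"wz": 0,"gripper": 255},{"dx": 1,"dy": -0.19,"dz": 0,"wx": 0,"wy": 0,"wz": 0,"gripper": 255},{"dx": 1,"dy": -0.19,"dz": 0,"wx": 0,"wy": 0,"wz": 0,"gripper": 255}])

```text
time: 8.28
tool_pos: [0.4602, 0.2025, 0.2097]
ee_rot: [-3.14, 0.0, 1.57]
wrist_force: [0.8, -0.8, -2.8]
width: 0.0251
finger_force: 30.0
```

Emit:
carry_out(deltas=[{"dx": 0.95,"dy": -0.17,"dz": 0,"wx": 0,"wy": 0,"wz": 0,"gripper": 255},{"dx": 0.95,"dy": -0.17,"dz": 0,"wx": 0,"wy": 0,"wz": 0,"gripper": 255},{"dx": 0.95,"dy": -0.17,"dz": 0,"wx": 0,"wy": 0,"wz": 0,"gripper": 255},{"dx": 0,"dy": 0,"dz": 0,"wx": 0,"wy": 0,"wz": 0,"gripper": 255}])

```text
time: 8.62
tool_pos: [0.4496, 0.2614, 0.2096]
ee_rot: [-3.14, -0.002, 1.574]
wrist_force: [1.2, -0.4, -3.3]
width: 0.0253
finger_force: 30.0
```

Emit:
carry_out(deltas=[{"dx": 0,"dy": 0,"dz": 0.8,"wx": 0,"wy": 0,"wz": 0,"gripper": 255},{"dx": 0,"dy": 0,"dz": 0.8,"wx": 0,"wy": 0,"wz": 0,"gripper": 255},{"dx": 0,"dy": 0,"dz": 0.8,"wx": 0,"wy": 0,"wz": 0,"gripper": 255},{"dx": 0,"dy": 0,"dz": 0.8,"wx": 0,"wy": 0,"wz": 0,"gripper": 255},{"dx": 0,"dy": 0,"dz": 0.6,"wx": 0,"wy": 0,"wz": 0,"gripper": 255},{"dx": 0,"dy": 0,"dz": 0.3,"wx": 0,"wy": 0,"wz": 0,"gripper": 255},{"dx": 0,"dy": 0,"dz": 0.1,"wx": 0,"wy": 0,"wz": 0,"gripper": 255},{"dx": 0,"dy": 0,"dz": 0,"wx": 0,"wy": 0,"wz": 0,"gripper": 255}])

```text
time: 9.28
tool_pos: [0.4507, 0.2584, 0.1262]
ee_rot: [-3.141, 0.001, 1.57]
wrist_force: [0.6, -0.3, -4.2]
width: 0.0256
finger_force: 30.0
```

Emit:
carry_out(deltas=[{"dx": 0,"dy": 0,"dz": 0,"wx": 0,"wy": 0,"wz": 0,"gripper": 130},{"dx": 0,"dy": 0,"dz": 0,"wx": 0,"wy": 0,"wz": 0,"gripper": 130},{"dx": 0,"dy": 0,"dz": 0,"wx": 0,"wy": 0,"wz": 0,"gripper": 130},{"dx": 0,"dy": 0,"dz": 0,"wx": 0,"wy": 0,"wz": 0,"gripper": 130},{"dx": 0,"dy": 0,"dz": -0.5,"wx": 0,"wy": 0,"wz": 0,"gripper": 130},{"dx": 0,"dy": 0,"dz": -0.8,"wx": 0,"wy": 0,"wz": 0,"gripper": 130},{"dx": 0,"dy": 0,"dz": -0.8,"wx": 0,"wy": 0,"wz": 0,"gripper": 130},{"dx": 0,"dy": 0,"dz": -0.8,"wx": 0,"wy": 0,"wz": 0,"gripper": 130},{"dx": 0,"dy": 0,"dz": -0.8,"wx": 0,"wy": 0,"wz": 0,"gripper": 130},{"dx": 0,"dy": 0,"dz": -0.7,"wx": 0,"wy": 0,"wz": 0,"gripper": 130}])

```text
time: 10.12
tool_pos: [0.4511, 0.2589, 0.2172]
ee_rot: [3.139, -0.001, 1.57]
wrist_force: [-0.6, -0.4, 0.7]
width: 0.0457
finger_force: 0.0
```

```bash
python3 - <<'E'
from h import *
np.set_printoptions(precision=4,suppress=True)
snap('top','t2',(115,130,375,320),3.05); print(robot.get_obs()['tool_pos'])
E
```

```text
[0.4523 0.2594 0.2204]
```

View pics/t2.png

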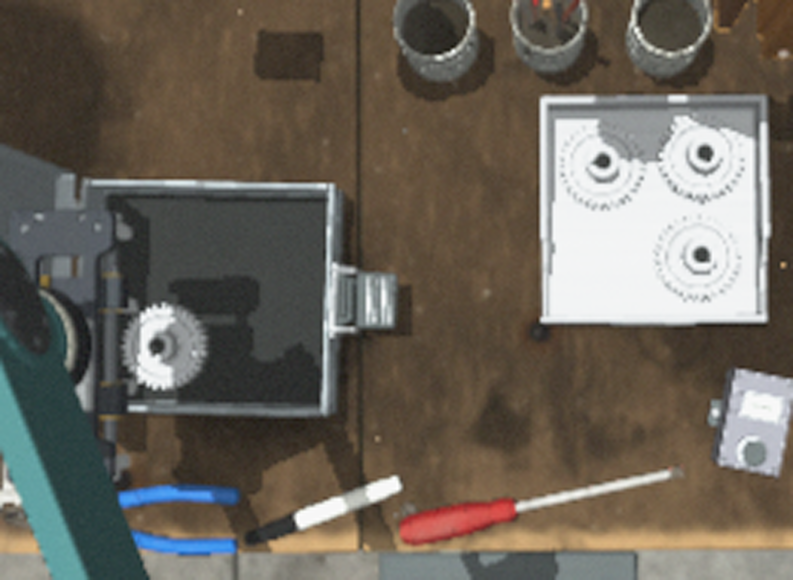

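The first gear lies flat in the case at crop (157,345). The other three haven't moved, at (603,160), (705,153) and (702,255). Next is gear D.

Emit:
carry_out(deltas=[{"dx": -1,"dy": 0.16,"dz": 0,"wx": 0,"wy": 0,"wz": 0,"gripper": 125},{"dx": -1,"dy": 0.16,"dz": 0,"wx": 0,"wy": 0,"wz": 0,"gripper": 125},{"dx": -1,"dy": 0.16,"dz": 0,"wx": 0,"wy": 0,"wz": 0,"gripper": 125},{"dx": -1,"dy": 0.16,"dz": 0,"wx": 0,"wy": 0,"wz": 0,"gripper": 125},{"dx": -1,"dy": 0.16,"dz": 0,"wx": 0,"wy": 0,"wz": 0,"gripper": 125},{"dx": -1,"dy": 0.16,"dz": 0,"wx": 0,"wy": 0,"wz": 0,"gripper": 125},{"dx": -1,"dy": 0.16,"dz": 0,"wx": 0,"wy": 0,"wz": 0,"gripper": 125},{"dx": -1,"dy": 0.16,"dz": 0,"wx": 0,"wy": 0,"wz": 0,"gripper": 125},{"dx": -1,"dy": 0.16,"dz": 0,"wx": 0,"wy": 0,"wz": 0,"gripper": 125},{"dx": -1,"dy": 0.16,"dz": 0,"wx": 0,"wy": 0,"wz": 0,"gripper": 125},{"dx": -1,"dy": 0.16,"dz": 0,"wx": 0,"wy": 0,"wz": 0,"gripper": 125},{"dx": -1,"dy": 0.16,"dz": 0,"wx": 0,"wy": 0,"wz": 0,"gripper": 125},{"dx": -1,"dy": 0.16,"dz": 0,"wx": 0,"wy": 0,"wz": 0,"gripper": 125},{"dx": -1,"dy": 0.16,"dz": 0,"wx": 0,"wy": 0,"wz": 0,"gripper": 125},{"dx": -1,"dy": 0.16,"dz": 0,"wx": 0,"wy": 0,"wz": 0,"gripper": 125},{"dx": -1,"dy": 0.16,"dz": 0,"wx": 0,"wy": 0,"wz": 0,"gripper": 125},{"dx": -1,"dy": 0.16,"dz": 0,"wx": 0,"wy": 0,"wz": 0,"gripper": 125},{"dx": -1,"dy": 0.16,"dz": 0,"wx": 0,"wy": 0,"wz": 0,"gripper": 125},{"dx": -1,"dy": 0.16,"dz": 0,"wx": 0,"wy": 0,"wz": 0,"gripper": 125},{"dx": -1,"dy": 0.16,"dz": 0,"wx": 0,"wy": 0,"wz": 0,"gripper": 125}])

```text
time: 11.83
tool_pos: [0.5147, -0.1423, 0.2151]
ee_rot: [3.141, 0.0, 1.57]
wrist_force: [0.2, -0.3, -0.4]
width: 0.048
finger_force: 0.0
```

Emit:
carry_out(deltas=[{"dx": -1,"dy": 0.15,"dz": 0,"wx": 0,"wy": 0,"wz": 0,"gripper": 125},{"dx": -1,"dy": 0.13,"dz": 0,"wx": 0,"wy": 0,"wz": 0,"gripper": 125},{"dx": 0,"dy": 0,"dz": 0.8,"wx": 0,"wy": 0,"wz": 0,"gripper": 125},{"dx": 0,"dy": 0,"dz": 0.8,"wx": 0,"wy": 0,"wz": 0,"gripper": 125},{"dx": 0,"dy": 0,"dz": 0.8,"wx": 0,"wy": 0,"wz": 0,"gripper": 125},{"dx": 0,"dy": 0,"dz": 0,"wx": 0,"wy": 0,"wz": 0,"gripper": 125},{"dx": 0,"dy": 0,"dz": 0,"wx": 0,"wy": 0,"wz": 0,"gripper": 125}])

```text
time: 12.42
tool_pos: [0.5197, -0.1811, 0.1661]
ee_rot: [-3.14, -0.001, 1.57]
wrist_force: [-0.2, -0.3, -0.2]
width: 0.0477
finger_force: 0.0
```

Emit:
carry_out(deltas=[{"dx": 0,"dy": 0,"dz": 0.8,"wx": 0,"wy": 0,"wz": 0,"gripper": 125},{"dx": 0,"dy": 0,"dz": 0.8,"wx": 0,"wy": 0,"wz": 0,"gripper": 125},{"dx": 0,"dy": 0,"dz": 0.4,"wx": 0,"wy": 0,"wz": 0,"gripper": 125},{"dx": 0,"dy": 0,"dz": 0.3,"wx": 0,"wy": 0,"wz": 0,"gripper": 125},{"dx": 0,"dy": 0,"dz": 0,"wx": 0,"wy": 0,"wz": 0,"gripper": 125},{"dx": 0,"dy": 0,"dz": 0,"wx": 0,"wy": 0,"wz": 0,"gripper": 255},{"dx": 0,"dy": 0,"dz": 0,"wx": 0,"wy": 0,"wz": 0,"gripper": 255},{"dx": 0,"dy": 0,"dz": 0,"wx": 0,"wy": 0,"wz": 0,"gripper": 255},{"dx": 0,"dy": 0,"dz": 0,"wx": 0,"wy": 0,"wz": 0,"gripper": 255},{"dx": 0,"dy": 0,"dz": 0,"wx": 0,"wy": 0,"wz": 0,"gripper": 255},{"dx": 0,"dy": 0,"dz": -0.9,"wx": 0,"wy": 0,"wz": 0,"gripper": 255},{"dx": 0,"dy": 0,"dz": -0.9,"wx": 0,"wy": 0,"wz": 0,"gripper": 255},{"dx": 0,"dy": 0,"dz": -0.9,"wx": 0,"wy": 0,"wz": 0,"gripper": 255},{"dx": 0,"dy": 0,"dz": -0.9,"wx": 0,"wy": 0,"wz": 0,"gripper": 255},{"dx": 0,"dy": 0,"dz": -0.9,"wx": 0,"wy": 0,"wz": 0,"gripper": 255}])

```text
time: 13.67
tool_pos: [0.5198, -0.181, 0.2104]
ee_rot: [-3.14, -0.001, 1.57]
wrist_force: [0.2, -0.5, -3.2]
width: 0.0252
finger_force: 30.0
```

Emit:
carry_out(deltas=[{"dx": 1,"dy": 0.03,"dz": 0,"wx": 0,"wy": 0,"wz": 0,"gripper": 255},{"dx": 1,"dy": 0.03,"dz": 0,"wx": 0,"wy": 0,"wz": 0,"gripper": 255},{"dx": 1,"dy": 0.03,"dz": 0,"wx": 0,"wy": 0,"wz": 0,"gripper": 255},{"dx": 1,"dy": 0.03,"dz": 0,"wx": 0,"wy": 0,"wz": 0,"gripper": 255},{"dx": 1,"dy": 0.03,"dz": 0,"wx": 0,"wy": 0,"wz": 0,"gripper": 255},{"dx": 1,"dy": 0.03,"dz": 0,"wx": 0,"wy": 0,"wz": 0,"gripper": 255},{"dx": 1,"dy": 0.03,"dz": 0,"wx": 0,"wy": 0,"wz": 0,"gripper": 255},{"dx": 1,"dy": 0.03,"dz": 0,"wx": 0,"wy": 0,"wz": 0,"gripper": 255},{"dx": 1,"dy": 0.03,"dz": 0,"wx": 0,"wy": 0,"wz": 0,"gripper": 255},{"dx": 1,"dy": 0.03,"dz": 0,"wx": 0,"wy": 0,"wz": 0,"gripper": 255},{"dx": 1,"dy": 0.03,"dz": 0,"wx": 0,"wy": 0,"wz": 0,"gripper": 255},{"dx": 1,"dy": 0.03,"dz": 0,"wx": 0,"wy": 0,"wz": 0,"gripper": 255},{"dx": 1,"dy": 0.03,"dz": 0,"wx": 0,"wy": 0,"wz": 0,"gripper": 255},{"dx": 1,"dy": 0.03,"dz": 0,"wx": 0,"wy": 0,"wz": 0,"gripper": 255},{"dx": 1,"dy": 0.03,"dz": 0,"wx": 0,"wy": 0,"wz": 0,"gripper": 255},{"dx": 1,"dy": 0.03,"dz": 0,"wx": 0,"wy": 0,"wz": 0,"gripper": 255},{"dx": 1,"dy": 0.03,"dz": 0,"wx": 0,"wy": 0,"wz": 0,"gripper": 255},{"dx": 1,"dy": 0.03,"dz": 0,"wx": 0,"wy": 0,"wz": 0,"gripper": 255},{"dx": 1,"dy": 0.03,"dz": 0,"wx": 0,"wy": 0,"wz": 0,"gripper": 255},{"dx": 1,"dy": 0.03,"dz": 0,"wx": 0,"wy": 0,"wz": 0,"gripper": 255}])

```text
time: 15.33
tool_pos: [0.5319, 0.2196, 0.2094]
ee_rot: [-3.14, 0.0, 1.57]
wrist_force: [0.8, -0.3, -3.5]
width: 0.025
finger_force: 30.0
```

Emit:
carry_out(deltas=[{"dx": 0.95,"dy": 0.03,"dz": 0,"wx": 0,"wy": 0,"wz": 0,"gripper": 255},{"dx": 0.95,"dy": 0.03,"dz": 0,"wx": 0,"wy": 0,"wz": 0,"gripper": 255},{"dx": 0,"dy": 0,"dz": 0,"wx": 0,"wy": 0,"wz": 0,"gripper": 255}])

```text
time: 15.58
tool_pos: [0.5328, 0.2598, 0.2093]
ee_rot: [-3.14, -0.002, 1.574]
wrist_force: [1.1, -0.3, -2.8]
width: 0.0251
finger_force: 30.0
```

Still held. Lower and release it.

Emit:
carry_out(deltas=[{"dx": 0,"dy": 0,"dz": 0.8,"wx": 0,"wy": 0,"wz": 0,"gripper": 255},{"dx": 0,"dy": 0,"dz": 0.8,"wx": 0,"wy": 0,"wz": 0,"gripper": 255},{"dx": 0,"dy": 0,"dz": 0.8,"wx": 0,"wy": 0,"wz": 0,"gripper": 255},{"dx": 0,"dy": 0,"dz": 0.8,"wx": 0,"wy": 0,"wz": 0,"gripper": 255},{"dx": 0,"dy": 0,"dz": 0.6,"wx": 0,"wy": 0,"wz": 0,"gripper": 255},{"dx": 0,"dy": 0,"dz": 0.4,"wx": 0,"wy": 0,"wz": 0,"gripper": 255},{"dx": 0,"dy": 0,"dz": 0.15,"wx": 0,"wy": 0,"wz": 0,"gripper": 255},{"dx": 0,"dy": 0,"dz": 0,"wx": 0,"wy": 0,"wz": 0,"gripper": 255},{"dx": 0,"dy": 0,"dz": 0,"wx": 0,"wy": 0,"wz": 0,"gripper": 130},{"dx": 0,"dy": 0,"dz": 0,"wx": 0,"wy": 0,"wz": 0,"gripper": 130},{"dx": 0,"dy": 0,"dz": 0,"wx": 0,"wy": 0,"wz": 0,"gripper": 130},{"dx": 0,"dy": 0,"dz": 0,"wx": 0,"wy": 0,"wz": 0,"gripper": 130},{"dx": 0,"dy": 0,"dz": -0.5,"wx": 0,"wy": 0,"wz": 0,"gripper": 130},{"dx": 0,"dy": 0,"dz": -0.8,"wx": 0,"wy": 0,"wz": 0,"gripper": 130},{"dx": 0,"dy": 0,"dz": -0.8,"wx": 0,"wy": 0,"wz": 0,"gripper": 130},{"dx": 0,"dy": 0,"dz": -0.8,"wx": 0,"wy": 0,"wz": 0,"gripper": 130},{"dx": 0,"dy": 0,"dz": -0.8,"wx": 0,"wy": 0,"wz": 0,"gripper": 130},{"dx": 0,"dy": 0,"dz": -0.8,"wx": 0,"wy": 0,"wz": 0,"gripper": 130},{"dx": 0,"dy": 0,"dz": 0,"wx": 0,"wy": 0,"wz": 0,"gripper": 130}])

```text
time: 17.17
tool_pos: [0.5353, 0.2574, 0.2192]
ee_rot: [3.133, -0.003, 1.57]
wrist_force: [0.2, 0.7, -0.0]
width: 0.0462
finger_force: 0.0
```

```bash
python3 - <<'E'
from h import *
snap('top','t3'); a=np.load('pics/t2.npy').astype(int); b=np.load('pics/t3.npy').astype(int)
print(robot.get_obs()['tool_pos'])
d=abs(a-b).max(2); print('diff at A,B', d[165:200,295:330].mean(), d[163:198,330:363].mean())
E
```

```text
[0.53472126 0.25712874 0.21704284]
diff at A,B 2.2742857142857145 2.2164502164502164
```

Emit:
carry_out(deltas=[{"dx": -1,"dy": 0.16,"dz": 0,"wx": 0,"wy": 0,"wz": 0,"gripper": 147},{"dx": -1,"dy": 0.16,"dz": 0,"wx": 0,"wy": 0,"wz": 0,"gripper": 147},{"dx": -1,"dy": 0.16,"dz": 0,"wx": 0,"wy": 0,"wz": 0,"gripper": 147},{"dx": -1,"dy": 0.16,"dz": 0,"wx": 0,"wy": 0,"wz": 0,"gripper": 147},{"dx": -1,"dy": 0.16,"dz": 0,"wx": 0,"wy": 0,"wz": 0,"gripper": 147},{"dx": -1,"dy": 0.16,"dz": 0,"wx": 0,"wy": 0,"wz": 0,"gripper": 147},{"dx": -1,"dy": 0.16,"dz": 0,"wx": 0,"wy": 0,"wz": 0,"gripper": 147},{"dx": -1,"dy": 0.16,"dz": 0,"wx": 0,"wy": 0,"wz": 0,"gripper": 147},{"dx": -1,"dy": 0.16,"dz": 0,"wx": 0,"wy": 0,"wz": 0,"gripper": 147},{"dx": -1,"dy": 0.16,"dz": 0,"wx": 0,"wy": 0,"wz": 0,"gripper": 147},{"dx": -1,"dy": 0.16,"dz": 0,"wx": 0,"wy": 0,"wz": 0,"gripper": 147},{"dx": -1,"dy": 0.16,"dz": 0,"wx": 0,"wy": 0,"wz": 0,"gripper": 147},{"dx": -1,"dy": 0.16,"dz": 0,"wx": 0,"wy": 0,"wz": 0,"gripper": 147},{"dx": -1,"dy": 0.16,"dz": 0,"wx": 0,"wy": 0,"wz": 0,"gripper": 147},{"dx": -1,"dy": 0.16,"dz": 0,"wx": 0,"wy": 0,"wz": 0,"gripper": 147},{"dx": -1,"dy": 0.16,"dz": 0,"wx": 0,"wy": 0,"wz": 0,"gripper": 147},{"dx": -1,"dy": 0.16,"dz": 0,"wx": 0,"wy": 0,"wz": 0,"gripper": 147},{"dx": -1,"dy": 0.16,"dz": 0,"wx": 0,"wy": 0,"wz": 0,"gripper": 147},{"dx": -1,"dy": 0.16,"dz": 0,"wx": 0,"wy": 0,"wz": 0,"gripper": 147},{"dx": -1,"dy": 0.16,"dz": 0,"wx": 0,"wy": 0,"wz": 0,"gripper": 147}])

```text
time: 18.88
tool_pos: [0.597, -0.1442, 0.2123]
ee_rot: [-3.14, -0.001, 1.57]
wrist_force: [1.0, 0.5, -0.7]
width: 0.0397
finger_force: 0.0
```

Emit:
carry_out(deltas=[{"dx": -1,"dy": 0.12,"dz": 0,"wx": 0,"wy": 0,"wz": 0,"gripper": 147},{"dx": -1,"dy": 0.12,"dz": 0,"wx": 0,"wy": 0,"wz": 0,"gripper": 147},{"dx": 0,"dy": 0,"dz": 0.8,"wx": 0,"wy": 0,"wz": 0,"gripper": 147},{"dx": 0,"dy": 0,"dz": 0.8,"wx": 0,"wy": 0,"wz": 0,"gripper": 147},{"dx": 0,"dy": 0,"dz": 0.7,"wx": 0,"wy": 0,"wz": 0,"gripper": 147},{"dx": 0,"dy": 0,"dz": 0,"wx": 0,"wy": 0,"wz": 0,"gripper": 147},{"dx": 0,"dy": 0,"dz": 0,"wx": 0,"wy": 0,"wz": 0,"gripper": 147}])

```text
time: 19.47
tool_pos: [0.6013, -0.183, 0.1657]
ee_rot: [-3.138, -0.001, 1.57]
wrist_force: [-0.2, -0.2, -0.2]
width: 0.0398
finger_force: 0.0
```

```bash
python3 - <<'E'
from h import *
snap('scene','s2',(200,130,360,270),4)
o=robot.get_obs();print(o['tool_pos'],o['width'])
E
```

```text
[ 0.6020186  -0.18320611  0.1672258 ] 0.039573048572148266
```

View pics/s2.png

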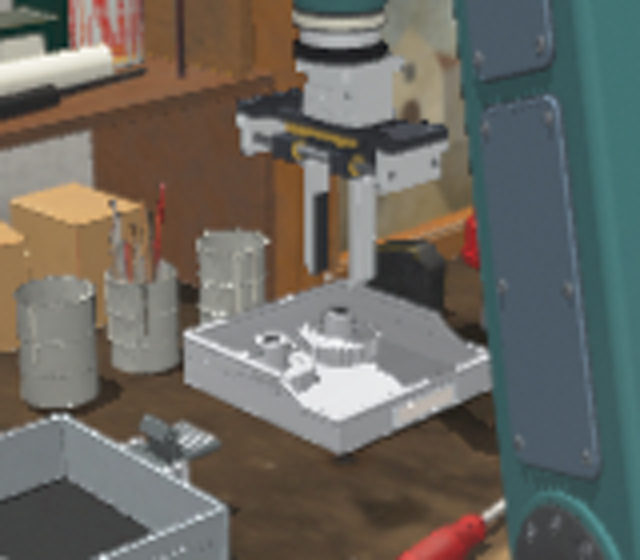

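The fingers straddle gear B's boss at crop (338,315). Descend, grip and lift.

Emit:
carry_out(deltas=[{"dx": 0,"dy": 0,"dz": 0.8,"wx": 0,"wy": 0,"wz": 0,"gripper": 147},{"dx": 0,"dy": 0,"dz": 0.8,"wx": 0,"wy": 0,"wz": 0,"gripper": 147},{"dx": 0,"dy": 0,"dz": 0.4,"wx": 0,"wy": 0,"wz": 0,"gripper": 147},{"dx": 0,"dy": 0,"dz": 0.3,"wx": 0,"wy": 0,"wz": 0,"gripper": 147},{"dx": 0,"dy": 0,"dz": 0,"wx": 0,"wy": 0,"wz": 0,"gripper": 147},{"dx": 0,"dy": 0,"dz": 0,"wx": 0,"wy": 0,"wz": 0,"gripper": 255},{"dx": 0,"dy": 0,"dz": 0,"wx": 0,"wy": 0,"wz": 0,"gripper": 255},{"dx": 0,"dy": 0,"dz": 0,"wx": 0,"wy": 0,"wz": 0,"gripper": 255},{"dx": 0,"dy": 0,"dz": 0,"wx": 0,"wy": 0,"wz": 0,"gripper": 255},{"dx": 0,"dy": 0,"dz": 0,"wx": 0,"wy": 0,"wz": 0,"gripper": 255},{"dx": 0,"dy": 0,"dz": -0.9,"wx": 0,"wy": 0,"wz": 0,"gripper": 255},{"dx": 0,"dy": 0,"dz": -0.9,"wx": 0,"wy": 0,"wz": 0,"gripper": 255},{"dx": 0,"dy": 0,"dz": -0.9,"wx": 0,"wy": 0,"wz": 0,"gripper": 255},{"dx": 0,"dy": 0,"dz": -0.9,"wx": 0,"wy": 0,"wz": 0,"gripper": 255},{"dx": 0,"dy": 0,"dz": -0.9,"wx": 0,"wy": 0,"wz": 0,"gripper": 255}])

```text
time: 20.77
tool_pos: [0.6017, -0.1831, 0.2108]
ee_rot: [-3.139, -0.001, 1.57]
wrist_force: [-0.0, -0.1, -4.8]
width: 0.0253
finger_force: 30.0
```

Emit:
carry_out(deltas=[{"dx": 0.97,"dy": -0.2,"dz": 0,"wx": 0,"wy": 0,"wz": 0,"gripper": 255},{"dx": 0.97,"dy": -0.2,"dz": 0,"wx": 0,"wy": 0,"wz": 0,"gripper": 255},{"dx": 0.97,"dy": -0.2,"dz": 0,"wx": 0,"wy": 0,"wz": 0,"gripper": 255},{"dx": 0.97,"dy": -0.2,"dz": 0,"wx": 0,"wy": 0,"wz": 0,"gripper": 255},{"dx": 0.97,"dy": -0.2,"dz": 0,"wx": 0,"wy": 0,"wz": 0,"gripper": 255},{"dx": 0.97,"dy": -0.2,"dz": 0,"wx": 0,"wy": 0,"wz": 0,"gripper": 255},{"dx": 0.97,"dy": -0.2,"dz": 0,"wx": 0,"wy": 0,"wz": 0,"gripper": 255},{"dx": 0.97,"dy": -0.2,"dz": 0,"wx": 0,"wy": 0,"wz": 0,"gripper": 255},{"dx": 0.97,"dy": -0.2,"dz": 0,"wx": 0,"wy": 0,"wz": 0,"gripper": 255},{"dx": 0.97,"dy": -0.2,"dz": 0,"wx": 0,"wy": 0,"wz": 0,"gripper": 255},{"dx": 0.97,"dy": -0.2,"dz": 0,"wx": 0,"wy": 0,"wz": 0,"gripper": 255},{"dx": 0.97,"dy": -0.2,"dz": 0,"wx": 0,"wy": 0,"wz": 0,"gripper": 255},{"dx": 0.97,"dy": -0.2,"dz": 0,"wx": 0,"wy": 0,"wz": 0,"gripper": 255},{"dx": 0.97,"dy": -0.2,"dz": 0,"wx": 0,"wy": 0,"wz": 0,"gripper": 255},{"dx": 0.97,"dy": -0.2,"dz": 0,"wx": 0,"wy": 0,"wz": 0,"gripper": 255},{"dx": 0.97,"dy": -0.2,"dz": 0,"wx": 0,"wy": 0,"wz": 0,"gripper": 255},{"dx": 0.97,"dy": -0.2,"dz": 0,"wx": 0,"wy": 0,"wz": 0,"gripper": 255},{"dx": 0.97,"dy": -0.2,"dz": 0,"wx": 0,"wy": 0,"wz": 0,"gripper": 255},{"dx": 0,"dy": 0,"dz": 0,"wx": 0,"wy": 0,"wz": 0,"gripper": 255}])

```text
time: 22.35
tool_pos: [0.5289, 0.1691, 0.2102]
ee_rot: [-3.139, -0.002, 1.574]
wrist_force: [0.9, -0.6, -3.7]
width: 0.0255
finger_force: 30.0
```

Emit:
carry_out(deltas=[{"dx": 0,"dy": 0,"dz": 0.8,"wx": 0,"wy": 0,"wz": 0,"gripper": 255},{"dx": 0,"dy": 0,"dz": 0.8,"wx": 0,"wy": 0,"wz": 0,"gripper": 255},{"dx": 0,"dy": 0,"dz": 0.8,"wx": 0,"wy": 0,"wz": 0,"gripper": 255},{"dx": 0,"dy": 0,"dz": 0.8,"wx": 0,"wy": 0,"wz": 0,"gripper": 255},{"dx": 0,"dy": 0,"dz": 0.6,"wx": 0,"wy": 0,"wz": 0,"gripper": 255},{"dx": 0,"dy": 0,"dz": 0.4,"wx": 0,"wy": 0,"wz": 0,"gripper": 255},{"dx": 0,"dy": 0,"dz": 0.15,"wx": 0,"wy": 0,"wz": 0,"gripper": 255},{"dx": 0,"dy": 0,"dz": 0,"wx": 0,"wy": 0,"wz": 0,"gripper": 255},{"dx": 0,"dy": 0,"dz": 0,"wx": 0,"wy": 0,"wz": 0,"gripper": 130},{"dx": 0,"dy": 0,"dz": 0,"wx": 0,"wy": 0,"wz": 0,"gripper": 130},{"dx": 0,"dy": 0,"dz": 0,"wx": 0,"wy": 0,"wz": 0,"gripper": 130},{"dx": 0,"dy": 0,"dz": 0,"wx": 0,"wy": 0,"wz": 0,"gripper": 130},{"dx": 0,"dy": 0,"dz": -0.5,"wx": 0,"wy": 0,"wz": 0,"gripper": 130},{"dx": 0,"dy": 0,"dz": -0.8,"wx": 0,"wy": 0,"wz": 0,"gripper": 130},{"dx": 0,"dy": 0,"dz": -0.8,"wx": 0,"wy": 0,"wz": 0,"gripper": 130},{"dx": 0,"dy": 0,"dz": -0.8,"wx": 0,"wy": 0,"wz": 0,"gripper": 130},{"dx": 0,"dy": 0,"dz": -0.8,"wx": 0,"wy": 0,"wz": 0,"gripper": 130},{"dx": 0,"dy": 0,"dz": -0.8,"wx": 0,"wy": 0,"wz": 0,"gripper": 130},{"dx": 0,"dy": 0,"dz": 0,"wx": 0,"wy": 0,"wz": 0,"gripper": 147}])

```text
time: 23.93
tool_pos: [0.5322, 0.1663, 0.2201]
ee_rot: [3.132, -0.002, 1.571]
wrist_force: [0.6, -0.8, 0.3]
width: 0.0423
finger_force: 0.0
```

```bash
python3 - <<'E'
from h import *
snap('top','t4',(115,130,375,320),3.05); a=np.load('pics/t2.npy').astype(int); b=np.load('pics/t4.npy').astype(int)
print(robot.get_obs()['tool_pos'])
d=abs(a-b).max(2); print('diff at A', d[165:200,295:328].mean())
E
```

```text
[0.53154596 0.16615217 0.21789001]
diff at A 2.501298701298701
```

View pics/t4.png

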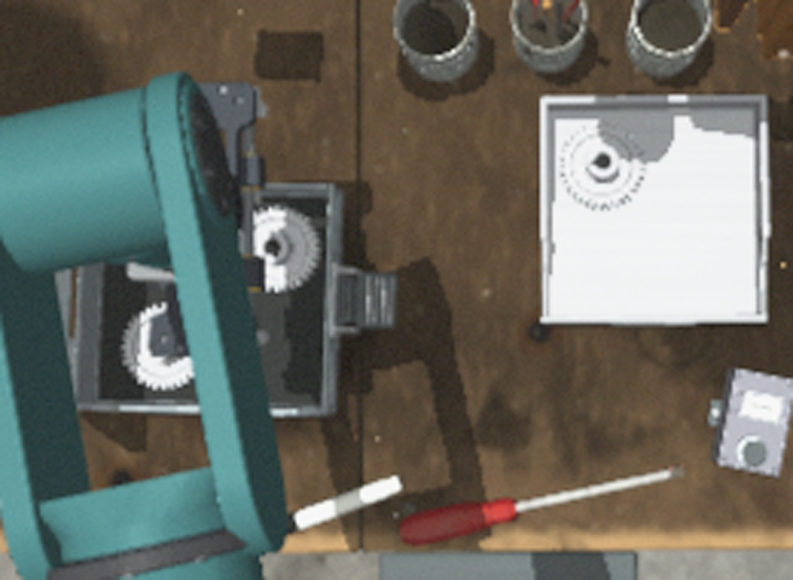

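The gear at crop (275,247) is placed and the last gear is unmoved at (603,160). Fetch it.

Emit:
carry_out(deltas=[{"dx": -0.96,"dy": 0.24,"dz": 0,"wx": 0,"wy": 0,"wz": 0,"gripper": 147},{"dx": -0.96,"dy": 0.24,"dz": 0,"wx": 0,"wy": 0,"wz": 0,"gripper": 147},{"dx": -0.96,"dy": 0.24,"dz": 0,"wx": 0,"wy": 0,"wz": 0,"gripper": 147},{"dx": -0.96,"dy": 0.24,"dz": 0,"wx": 0,"wy": 0,"wz": 0,"gripper": 147},{"dx": -0.96,"dy": 0.24,"dz": 0,"wx": 0,"wy": 0,"wz": 0,"gripper": 147},{"dx": -0.96,"dy": 0.24,"dz": 0,"wx": 0,"wy": 0,"wz": 0,"gripper": 147},{"dx": -0.96,"dy": 0.24,"dz": 0,"wx": 0,"wy": 0,"wz": 0,"gripper": 147},{"dx": -0.96,"dy": 0.24,"dz": 0,"wx": 0,"wy": 0,"wz": 0,"gripper": 147},{"dx": -0.96,"dy": 0.24,"dz": 0,"wx": 0,"wy": 0,"wz": 0,"gripper": 147},{"dx": -0.96,"dy": 0.24,"dz": 0,"wx": 0,"wy": 0,"wz": 0,"gripper": 147},{"dx": -0.96,"dy": 0.24,"dz": 0,"wx": 0,"wy": 0,"wz": 0,"gripper": 147},{"dx": -0.96,"dy": 0.24,"dz": 0,"wx": 0,"wy": 0,"wz": 0,"gripper": 147},{"dx": -0.96,"dy": 0.24,"dz": 0,"wx": 0,"wy": 0,"wz": 0,"gripper": 147},{"dx": -0.96,"dy": 0.24,"dz": 0,"wx": 0,"wy": 0,"wz": 0,"gripper": 147},{"dx": 0,"dy": 0,"dz": 0.8,"wx": 0,"wy": 0,"wz": 0,"gripper": 147},{"dx": 0,"dy": 0,"dz": 0.8,"wx": 0,"wy": 0,"wz": 0,"gripper": 147},{"dx": 0,"dy": 0,"dz": 0.7,"wx": 0,"wy": 0,"wz": 0,"gripper": 147},{"dx": 0,"dy": 0,"dz": 0,"wx": 0,"wy": 0,"wz": 0,"gripper": 147},{"dx": 0,"dy": 0,"dz": 0,"wx": 0,"wy": 0,"wz": 0,"gripper": 147}])

```text
time: 25.57
tool_pos: [0.5965, -0.1028, 0.1668]
ee_rot: [-3.138, -0.001, 1.57]
wrist_force: [0.4, -0.3, 0.6]
width: 0.0396
finger_force: 0.0
```

Emit:
carry_out(deltas=[{"dx": 0,"dy": 0,"dz": 0.8,"wx": 0,"wy": 0,"wz": 0,"gripper": 147},{"dx": 0,"dy": 0,"dz": 0.8,"wx": 0,"wy": 0,"wz": 0,"gripper": 147},{"dx": 0,"dy": 0,"dz": 0.4,"wx": 0,"wy": 0,"wz": 0,"gripper": 147},{"dx": 0,"dy": 0,"dz": 0.3,"wx": 0,"wy": 0,"wz": 0,"gripper": 147},{"dx": 0,"dy": 0,"dz": 0,"wx": 0,"wy": 0,"wz": 0,"gripper": 147},{"dx": 0,"dy": 0,"dz": 0,"wx": 0,"wy": 0,"wz": 0,"gripper": 255},{"dx": 0,"dy": 0,"dz": 0,"wx": 0,"wy": 0,"wz": 0,"gripper": 255},{"dx": 0,"dy": 0,"dz": 0,"wx": 0,"wy": 0,"wz": 0,"gripper": 255},{"dx": 0,"dy": 0,"dz": 0,"wx": 0,"wy": 0,"wz": 0,"gripper": 255},{"dx": 0,"dy": 0,"dz": 0,"wx": 0,"wy": 0,"wz": 0,"gripper": 255},{"dx": 0,"dy": 0,"dz": -0.9,"wx": 0,"wy": 0,"wz": 0,"gripper": 255},{"dx": 0,"dy": 0,"dz": -0.9,"wx": 0,"wy": 0,"wz": 0,"gripper": 255},{"dx": 0,"dy": 0,"dz": -0.9,"wx": 0,"wy": 0,"wz": 0,"gripper": 255},{"dx": 0,"dy": 0,"dz": -0.9,"wx": 0,"wy": 0,"wz": 0,"gripper": 255},{"dx": 0,"dy": 0,"dz": -0.9,"wx": 0,"wy": 0,"wz": 0,"gripper": 255}])

```text
time: 26.82
tool_pos: [0.5973, -0.1028, 0.2119]
ee_rot: [-3.14, -0.001, 1.57]
wrist_force: [1.0, -0.1, -3.7]
width: 0.0253
finger_force: 30.0
```

Emit:
carry_out(deltas=[{"dx": 0.97,"dy": -0.53,"dz": 0,"wx": 0,"wy": 0,"wz": 0,"gripper": 255},{"dx": 0.97,"dy": -0.53,"dz": 0,"wx": 0,"wy": 0,"wz": 0,"gripper": 255},{"dx": 0.97,"dy": -0.53,"dz": 0,"wx": 0,"wy": 0,"wz": 0,"gripper": 255},{"dx": 0.97,"dy": -0.53,"dz": 0,"wx": 0,"wy": 0,"wz": 0,"gripper": 255},{"dx": 0.97,"dy": -0.53,"dz": 0,"wx": 0,"wy": 0,"wz": 0,"gripper": 255},{"dx": 0.97,"dy": -0.53,"dz": 0,"wx": 0,"wy": 0,"wz": 0,"gripper": 255},{"dx": 0.97,"dy": -0.53,"dz": 0,"wx": 0,"wy": 0,"wz": 0,"gripper": 255},{"dx": 0.97,"dy": -0.53,"dz": 0,"wx": 0,"wy": 0,"wz": 0,"gripper": 255},{"dx": 0.97,"dy": -0.53,"dz": 0,"wx": 0,"wy": 0,"wz": 0,"gripper": 255},{"dx": 0.97,"dy": -0.53,"dz": 0,"wx": 0,"wy": 0,"wz": 0,"gripper": 255},{"dx": 0.97,"dy": -0.53,"dz": 0,"wx": 0,"wy": 0,"wz": 0,"gripper": 255},{"dx": 0.97,"dy": -0.53,"dz": 0,"wx": 0,"wy": 0,"wz": 0,"gripper": 255},{"dx": 0.97,"dy": -0.53,"dz": 0,"wx": 0,"wy": 0,"wz": 0,"gripper": 255},{"dx": 0.97,"dy": -0.53,"dz": 0,"wx": 0,"wy": 0,"wz": 0,"gripper": 255},{"dx": 0,"dy": 0,"dz": 0,"wx": 0,"wy": 0,"wz": 0,"gripper": 255},{"dx": 0,"dy": 0,"dz": 0,"wx": 0,"wy": 0,"wz": 0,"gripper": 255}])

```text
time: 28.15
tool_pos: [0.4485, 0.1694, 0.2117]
ee_rot: [-3.141, 0.0, 1.573]
wrist_force: [0.3, -0.2, -4.8]
width: 0.0251
finger_force: 30.0
```

```bash
python3 - <<'E'
from h import *
snap('scene','s3',(120,110,340,290),3.5)
o=robot.get_obs();print(o['tool_pos'],o['width'])
E
```

```text
[0.44896686 0.16875677 0.21183886] 0.024984880479360774
```

View pics/s3.png

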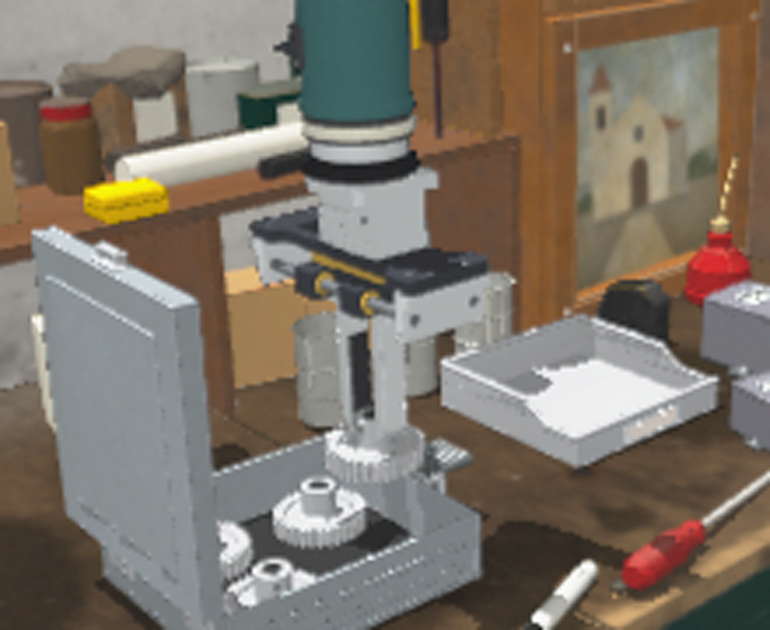

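Three gears stand in the case at crop (320,510), (272,575) and (235,550). The bin is empty, the fourth gear is in the grip, and the lid is upright. Lower and release.

Emit:
carry_out(deltas=[{"dx": 0,"dy": 0,"dz": 0.8,"wx": 0,"wy": 0,"wz": 0,"gripper": 255},{"dx": 0,"dy": 0,"dz": 0.8,"wx": 0,"wy": 0,"wz": 0,"gripper": 255},{"dx": 0,"dy": 0,"dz": 0.8,"wx": 0,"wy": 0,"wz": 0,"gripper": 255},{"dx": 0,"dy": 0,"dz": 0.8,"wx": 0,"wy": 0,"wz": 0,"gripper": 255},{"dx": 0,"dy": 0,"dz": 0.6,"wx": 0,"wy": 0,"wz": 0,"gripper": 255},{"dx": 0,"dy": 0,"dz": 0.4,"wx": 0,"wy": 0,"wz": 0,"gripper": 255},{"dx": 0,"dy": 0,"dz": 0.15,"wx": 0,"wy": 0,"wz": 0,"gripper": 255},{"dx": 0,"dy": 0,"dz": 0,"wx": 0,"wy": 0,"wz": 0,"gripper": 255},{"dx": 0,"dy": 0,"dz": 0,"wx": 0,"wy": 0,"wz": 0,"gripper": 130},{"dx": 0,"dy": 0,"dz": 0,"wx": 0,"wy": 0,"wz": 0,"gripper": 130},{"dx": 0,"dy": 0,"dz": 0,"wx": 0,"wy": 0,"wz": 0,"gripper": 130},{"dx": 0,"dy": 0,"dz": 0,"wx": 0,"wy": 0,"wz": 0,"gripper": 130},{"dx": 0,"dy": 0,"dz": -0.5,"wx": 0,"wy": 0,"wz": 0,"gripper": 130},{"dx": 0,"dy": 0,"dz": -0.8,"wx": 0,"wy": 0,"wz": 0,"gripper": 130},{"dx": 0,"dy": 0,"dz": -0.8,"wx": 0,"wy": 0,"wz": 0,"gripper": 130},{"dx": 0,"dy": 0,"dz": -0.8,"wx": 0,"wy": 0,"wz": 0,"gripper": 130},{"dx": 0,"dy": 0,"dz": -1,"wx": 0,"wy": 0,"wz": 0,"gripper": 255},{"dx": 0,"dy": 0,"dz": -1,"wx": 0,"wy": 0,"wz": 0,"gripper": 255},{"dx": 0,"dy": 0,"dz": -1,"wx": 0,"wy": 0,"wz": 0,"gripper": 255},{"dx": 0,"dy": 0,"dz": -1,"wx": 0,"wy": 0,"wz": 0,"gripper": 255}])

```text
time: 29.87
tool_pos: [0.4491, 0.1688, 0.266]
ee_rot: [3.14, -0.0, 1.571]
wrist_force: [-0.1, 0.4, 0.6]
width: 0.0228
finger_force: 0.0
```

Emit:
carry_out(deltas=[{"dx": 0,"dy": 0,"dz": -1,"wx": 0,"wy": 0,"wz": 0,"gripper": 255},{"dx": 0,"dy": 0,"dz": -1,"wx": 0,"wy": 0,"wz": 0,"gripper": 255},{"dx": 0,"dy": 0,"dz": -1,"wx": 0,"wy": 0,"wz": 0,"gripper": 255},{"dx": 0,"dy": 0,"dz": -1,"wx": 0,"wy": 0,"wz": 0,"gripper": 255},{"dx": 0,"dy": 0,"dz": -1,"wx": 0,"wy": 0,"wz": 0,"gripper": 255},{"dx": 0,"dy": 0,"dz": -1,"wx": 0,"wy": 0,"wz": 0,"gripper": 255},{"dx": 0,"dy": 0,"dz": -1,"wx": 0,"wy": 0,"wz": 0,"gripper": 255},{"dx": 0.94,"dy": 0.2,"dz": 0,"wx": 0,"wy": 0,"wz": 0,"gripper": 255},{"dx": 0.94,"dy": 0.2,"dz": 0,"wx": 0,"wy": 0,"wz": 0,"gripper": 255},{"dx": 0.94,"dy": 0.2,"dz": 0,"wx": 0,"wy": 0,"wz": 0,"gripper": 255},{"dx": 0.94,"dy": 0.2,"dz": 0,"wx": 0,"wy": 0,"wz": 0,"gripper": 255},{"dx": 0.94,"dy": 0.2,"dz": 0,"wx": 0,"wy": 0,"wz": 0,"gripper": 255},{"dx": 0.94,"dy": 0.2,"dz": 0,"wx": 0,"wy": 0,"wz": 0,"gripper": 255},{"dx": 0.94,"dy": 0.2,"dz": 0,"wx": 0,"wy": 0,"wz": 0,"gripper": 255},{"dx": 0.94,"dy": 0.2,"dz": 0,"wx": 0,"wy": 0,"wz": 0,"gripper": 255},{"dx": 0.94,"dy": 0.2,"dz": 0,"wx": 0,"wy": 0,"wz": 0,"gripper": 255},{"dx": 0.94,"dy": 0.2,"dz": 0,"wx": 0,"wy": 0,"wz": 0,"gripper": 255},{"dx": 0.94,"dy": 0.2,"dz": 0,"wx": 0,"wy": 0,"wz": 0,"gripper": 255},{"dx": 0,"dy": 0,"dz": 0,"wx": 0,"wy": 0,"wz": 0,"gripper": 255},{"dx": 0,"dy": 0,"dz": 0,"wx": 0,"wy": 0,"wz": 0,"gripper": 255}])

```text
time: 31.53
tool_pos: [0.493, 0.3759, 0.4039]
ee_rot: [3.142, 0.001, 1.572]
wrist_force: [1.2, 0.1, -0.9]
width: 0.0006
finger_force: 0.0
```

```bash
python3 - <<'E'
from h import *
a=eyes.snapshot('top')[:,:,::-1][120:330,20:300]; b=eyes.snapshot('scene')[:,:,::-1][60:270,60:340]
cv2.imwrite('pics/m5.png',np.vstack([cv2.resize(x,None,fx=1.42,fy=1.42,interpolation=cv2.INTER_CUBIC) for x in (a,b)]))
E
```

```text
(no output)
```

View pics/m5.png

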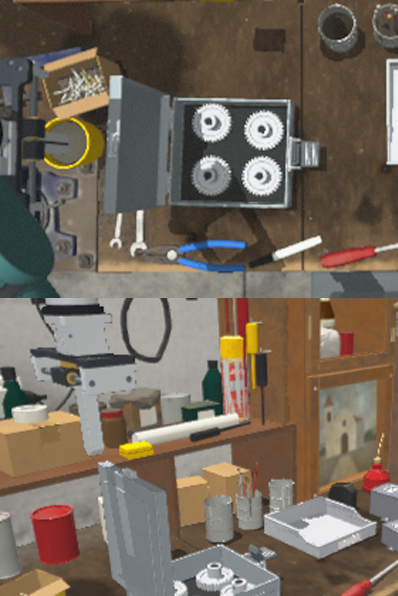

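All four gears sit flat in the case, at top tile (211,122), (264,128), (211,174) and (263,174). The closed fingers are behind the lid. I'll descend and start pushing it forward.

Emit:
carry_out(deltas=[{"dx": 0,"dy": 0,"dz": 0.8,"wx": 0,"wy": 0,"wz": 0,"gripper": 255},{"dx": 0,"dy": 0,"dz": 0.8,"wx": 0,"wy": 0,"wz": 0,"gripper": 255},{"dx": 0,"dy": 0,"dz": 0.8,"wx": 0,"wy": 0,"wz": 0,"gripper": 255},{"dx": 0,"dy": 0,"dz": 0.8,"wx": 0,"wy": 0,"wz": 0,"gripper": 255},{"dx": 0,"dy": 0,"dz": 0,"wx": 0,"wy": 0,"wz": 0,"gripper": 255},{"dx": -0.81,"dy": 0,"dz": 0,"wx": 0,"wy": 0,"wz": 0,"gripper": 255},{"dx": -0.81,"dy": 0,"dz": 0,"wx": 0,"wy": 0,"wz": 0,"gripper": 255},{"dx": -0.81,"dy": 0,"dz": 0,"wx": 0,"wy": 0,"wz": 0,"gripper": 255},{"dx": -0.81,"dy": 0,"dz": 0,"wx": 0,"wy": 0,"wz": 0,"gripper": 255},{"dx": -0.41,"dy": 0,"dz": 0,"wx": 0,"wy": 0,"wz": 0,"gripper": 255},{"dx": -0.41,"dy": 0,"dz": 0,"wx": 0,"wy": 0,"wz": 0,"gripper": 255},{"dx": 0,"dy": 0,"dz": 0,"wx": 0,"wy": 0,"wz": 0,"gripper": 255}])

```text
time: 32.63
tool_pos: [0.4935, 0.2927, 0.3405]
ee_rot: [3.14, 0.0, 1.568]
wrist_force: [0.6, 1.9, 0.8]
width: -0.0001
finger_force: 0.9
```

Emit:
carry_out(deltas=[{"dx": -0.81,"dy": 0,"dz": 0.07,"wx": 0,"wy": 0,"wz": 0,"gripper": 255},{"dx": -0.78,"dy": 0,"dz": 0.27,"wx": 0,"wy": 0,"wz": 0,"gripper": 255},{"dx": -0.78,"dy": 0,"dz": 0.28,"wx": 0,"wy": 0,"wz": 0,"gripper": 255},{"dx": -0.73,"dy": 0,"dz": 0.41,"wx": 0,"wy": 0,"wz": 0,"gripper": 255},{"dx": -0.73,"dy": 0,"dz": 0.41,"wx": 0,"wy": 0,"wz": 0,"gripper": 255},{"dx": -0.65,"dy": 0,"dz": 0.53,"wx": 0,"wy": 0,"wz": 0,"gripper": 255},{"dx": -0.65,"dy": 0,"dz": 0.53,"wx": 0,"wy": 0,"wz": 0,"gripper": 255},{"dx": -0.54,"dy": 0,"dz": 0.63,"wx": 0,"wy": 0,"wz": 0,"gripper": 255},{"dx": -0.54,"dy": 0,"dz": 0.63,"wx": 0,"wy": 0,"wz": 0,"gripper": 255},{"dx": -0.43,"dy": 0,"dz": 0.71,"wx": 0,"wy": 0,"wz": 0,"gripper": 255},{"dx": -0.43,"dy": 0,"dz": 0.71,"wx": 0,"wy": 0,"wz": 0,"gripper": 255},{"dx": -0.3,"dy": 0,"dz": 0.78,"wx": 0,"wy": 0,"wz": 0,"gripper": 255},{"dx": -0.3,"dy": 0,"dz": 0.78,"wx": 0,"wy": 0,"wz": 0,"gripper": 255},{"dx": 0,"dy": 0,"dz": 0,"wx": 0,"wy": 0,"wz": 0,"gripper": 255}])

```text
time: 33.8
tool_pos: [0.4919, 0.1397, 0.2018]
ee_rot: [-3.136, 0.003, 1.569]
wrist_force: [-0.8, -0.5, 0.5]
width: 0.0006
finger_force: 0.6
```

Emit:
carry_out(deltas=[{"dx": -0.1,"dy": 0,"dz": 0.4,"wx": 0,"wy": 0,"wz": 0,"gripper": 255},{"dx": -0.1,"dy": 0,"dz": 0.4,"wx": 0,"wy": 0,"wz": 0,"gripper": 255},{"dx": -0.1,"dy": 0,"dz": 0.4,"wx": 0,"wy": 0,"wz": 0,"gripper": 255},{"dx": 0,"dy": 0,"dz": 0.2,"wx": 0,"wy": 0,"wz": 0,"gripper": 255},{"dx": 0,"dy": 0,"dz": 0.15,"wx": 0,"wy": 0,"wz": 0,"gripper": 255},{"dx": 0,"dy": 0,"dz": 0.1,"wx": 0,"wy": 0,"wz": 0,"gripper": 255},{"dx": 0,"dy": 0,"dz": 0,"wx": 0,"wy": 0,"wz": 0,"gripper": 255}])

```text
time: 34.38
tool_pos: [0.4935, 0.1345, 0.1722]
ee_rot: [3.14, 0.001, 1.57]
wrist_force: [-0.3, -1.3, 1.7]
width: 0.0006
finger_force: 0.8
```

Emit:
carry_out(deltas=[{"dx": -0.2,"dy": 0,"dz": 0.1,"wx": 0,"wy": 0,"wz": 0,"gripper": 255},{"dx": -0.1,"dy": 0,"dz": 0.1,"wx": 0,"wy": 0,"wz": 0,"gripper": 255},{"dx": 0,"dy": 0,"dz": 0,"wx": 0,"wy": 0,"wz": 0,"gripper": 255}])

```text
time: 34.63
tool_pos: [0.4935, 0.1292, 0.1681]
ee_rot: [3.14, -0.002, 1.57]
wrist_force: [-0.3, 1.9, 4.8]
width: 0.0007
finger_force: 1.9
```

Emit:
carry_out(deltas=[{"dx": 0,"dy": 0,"dz": 0.1,"wx": 0,"wy": 0,"wz": 0,"gripper": 255},{"dx": 0,"dy": 0,"dz": 0.1,"wx": 0,"wy": 0,"wz": 0,"gripper": 255},{"dx": 0,"dy": 0,"dz": 0,"wx": 0,"wy": 0,"wz": 0,"gripper": 255}])

```text
time: 34.88
tool_pos: [0.4935, 0.1292, 0.1668]
ee_rot: [3.14, -0.001, 1.571]
wrist_force: [-4.8, 0.4, 14.7]
width: 0.0008
finger_force: 7.4
```

Emit:
carry_out(deltas=[{"dx": 0,"dy": 0,"dz": -0.5,"wx": 0,"wy": 0,"wz": 0,"gripper": 255},{"dx": 0,"dy": 0,"dz": -1,"wx": 0,"wy": 0,"wz": 0,"gripper": 255},{"dx": 0,"dy": 0,"dz": -1,"wx": 0,"wy": 0,"wz": 0,"gripper": 255},{"dx": 0,"dy": 0,"dz": -1,"wx": 0,"wy": 0,"wz": 0,"gripper": 255},{"dx": -1,"dy": 0,"dz": -0.5,"wx": 0,"wy": 0,"wz": 0,"gripper": 255},{"dx": -1,"dy": 0,"dz": 0,"wx": 0,"wy": 0,"wz": 0,"gripper": 255},{"dx": -1,"dy": 0,"dz": 0,"wx": 0,"wy": 0,"wz": 0,"gripper": 255},{"dx": -1,"dy": 0,"dz": 0,"wx": 0,"wy": 0,"wz": 0,"gripper": 255},{"dx": -1,"dy": 0,"dz": 0,"wx": 0,"wy": 0,"wz": 0,"gripper": 255},{"dx": -1,"dy": 0,"dz": 0,"wx": 0,"wy": 0,"wz": 0,"gripper": 255},{"dx": -1,"dy": 0,"dz": 0,"wx": 0,"wy": 0,"wz": 0,"gripper": 255},{"dx": -1,"dy": 0,"dz": 0,"wx": 0,"wy": 0,"wz": 0,"gripper": 255},{"dx": -1,"dy": 0,"dz": 0,"wx": 0,"wy": 0,"wz": 0,"gripper": 255},{"dx": -1,"dy": 0,"dz": 0,"wx": 0,"wy": 0,"wz": 0,"gripper": 255}])

```text
time: 36.05
tool_pos: [0.4924, -0.0724, 0.2429]
ee_rot: [-3.139, 0.001, 1.57]
wrist_force: [0.2, 0.7, 0.0]
width: 0.0007
finger_force: 0.0
```

```bash
python3 - <<'E'
from h import *
np.set_printoptions(precision=4,suppress=True)
print(tri((348.2,195.8),(420.3,235.0)), atz('top',420.3,235,.086), proj('scene',atz('top',420.3,235,.086)))
print(robot.get_obs()['tool_pos'])
a=eyes.snapshot('top')[:,:,::-1][150:300,110:450]; b=eyes.snapshot('scene')[:,:,::-1][150:300,110:450]
cv2.imwrite('pics/m6.png',np.vstack([cv2.resize(x,None,fx=2,fy=2,interpolation=cv2.INTER_CUBIC) for x in (a,b)]))
E
```

```text
(array([ 0.4649, -0.3505,  0.0751]), np.float64(0.00029612002375959426)) [ 0.4646 -0.3474  0.086 ] (np.float64(347.9933382679667), np.float64(192.95261762662162))
[ 0.4924 -0.0724  0.2429]
```

View pics/m6.png

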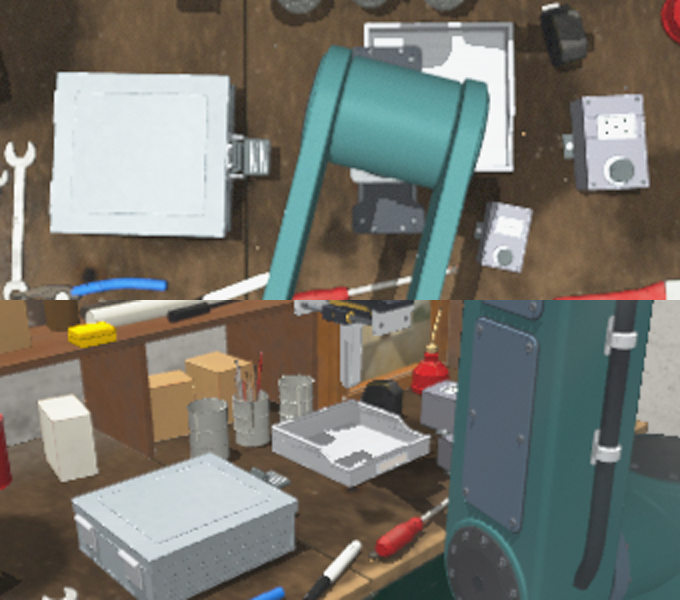

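The lid is shut and holds with the arm clear: flat at top tile (145,155), pad at (257,155). The drum still reads 5 dots. Now over to the large counter's button.

Emit:
carry_out(deltas=[{"dx": -0.98,"dy": -0.1,"dz": 0,"wx": 0,"wy": 0,"wz": 0,"gripper": 255},{"dx": -0.98,"dy": -0.1,"dz": 0,"wx": 0,"wy": 0,"wz": 0,"gripper": 255},{"dx": -0.98,"dy": -0.1,"dz": 0,"wx": 0,"wy": 0,"wz": 0,"gripper": 255},{"dx": -0.98,"dy": -0.1,"dz": 0,"wx": 0,"wy": 0,"wz": 0,"gripper": 255},{"dx": -0.98,"dy": -0.1,"dz": 0,"wx": 0,"wy": 0,"wz": 0,"gripper": 255},{"dx": -0.98,"dy": -0.1,"dz": 0,"wx": 0,"wy": 0,"wz": 0,"gripper": 255},{"dx": -0.98,"dy": -0.1,"dz": 0,"wx": 0,"wy": 0,"wz": 0,"gripper": 255},{"dx": -0.98,"dy": -0.1,"dz": 0,"wx": 0,"wy": 0,"wz": 0,"gripper": 255},{"dx": -0.98,"dy": -0.1,"dz": 0,"wx": 0,"wy": 0,"wz": 0,"gripper": 255},{"dx": -0.98,"dy": -0.1,"dz": 0,"wx": 0,"wy": 0,"wz": 0,"gripper": 255},{"dx": -0.98,"dy": -0.1,"dz": 0,"wx": 0,"wy": 0,"wz": 0,"gripper": 255},{"dx": -0.98,"dy": -0.1,"dz": 0,"wx": 0,"wy": 0,"wz": 0,"gripper": 255},{"dx": -0.98,"dy": -0.1,"dz": 0,"wx": 0,"wy": 0,"wz": 0,"gripper": 255},{"dx": -0.98,"dy": -0.1,"dz": 0,"wx": 0,"wy": 0,"wz": 0,"gripper": 255},{"dx": 0,"dy": 0,"dz": 0.8,"wx": 0,"wy": 0,"wz": 0,"gripper": 255},{"dx": 0,"dy": 0,"dz": 0.8,"wx": 0,"wy": 0,"wz": 0,"gripper": 255},{"dx": 0,"dy": 0,"dz": 0.8,"wx": 0,"wy": 0,"wz": 0,"gripper": 255},{"dx": 0,"dy": 0,"dz": 0,"wx": 0,"wy": 0,"wz": 0,"gripper": 255},{"dx": 0,"dy": 0,"dz": 0,"wx": 0,"wy": 0,"wz": 0,"gripper": 255}])

```text
time: 37.73
tool_pos: [0.4647, -0.3444, 0.1944]
ee_rot: [-3.139, -0.002, 1.571]
wrist_force: [-0.2, -0.4, 0.0]
width: 0.0005
finger_force: 0.0
```

Emit:
carry_out(deltas=[{"dx": -0.15,"dy": 0,"dz": 0.3,"wx": 0,"wy": 0,"wz": 0,"gripper": 255},{"dx": 0,"dy": 0,"dz": 0.3,"wx": 0,"wy": 0,"wz": 0,"gripper": 255},{"dx": 0,"dy": 0,"dz": 0.3,"wx": 0,"wy": 0,"wz": 0,"gripper": 255},{"dx": 0,"dy": 0,"dz": 0.3,"wx": 0,"wy": 0,"wz": 0,"gripper": 255},{"dx": 0,"dy": 0,"dz": 0.1,"wx": 0,"wy": 0,"wz": 0,"gripper": 255},{"dx": 0,"dy": 0,"dz": 0,"wx": 0,"wy": 0,"wz": 0,"gripper": 255}])

```text
time: 38.23
tool_pos: [0.4655, -0.349, 0.1704]
ee_rot: [3.14, 0.002, 1.57]
wrist_force: [1.6, -1.5, 3.8]
width: 0.0002
finger_force: 1.7
```

Emit:
carry_out(deltas=[{"dx": 0,"dy": 0,"dz": 0.1,"wx": 0,"wy": 0,"wz": 0,"gripper": 255},{"dx": 0,"dy": 0,"dz": 0.1,"wx": 0,"wy": 0,"wz": 0,"gripper": 255},{"dx": 0,"dy": 0,"dz": 0,"wx": 0,"wy": 0,"wz": 0,"gripper": 255}])

```text
time: 38.48
tool_pos: [0.4656, -0.349, 0.1698]
ee_rot: [3.139, 0.003, 1.57]
wrist_force: [-1.6, 2.1, 15.3]
width: 0.0008
finger_force: 7.3
```

Emit:
carry_out(deltas=[{"dx": 0,"dy": 0,"dz": -0.5,"wx": 0,"wy": 0,"wz": 0,"gripper": 255},{"dx": 0,"dy": 0,"dz": -0.5,"wx": 0,"wy": 0,"wz": 0,"gripper": 255},{"dx": 0,"dy": 0,"dz": -0.5,"wx": 0,"wy": 0,"wz": 0,"gripper": 255},{"dx": 0,"dy": 0,"dz": 0,"wx": 0,"wy": 0,"wz": 0,"gripper": 255},{"dx": 0,"dy": 0,"dz": 0,"wx": 0,"wy": 0,"wz": 0,"gripper": 255}])

```text
time: 38.9
tool_pos: [0.4648, -0.3483, 0.1958]
ee_rot: [-3.141, -0.0, 1.57]
wrist_force: [-0.0, -0.3, -0.2]
width: 0.0008
finger_force: 0.0
```

```bash
python3 - <<'E'
from h import *
a=np.load('pics/t0.npy')[190:256,385:450]; b=eyes.snapshot('top')[:,:,::-1][190:256,385:450]
cv2.imwrite('pics/w1.png',np.hstack([cv2.resize(x,None,fx=6,fy=6,interpolation=cv2.INTER_CUBIC) for x in (a,b)]))
E
```

```text
(no output)
```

View pics/w1.png

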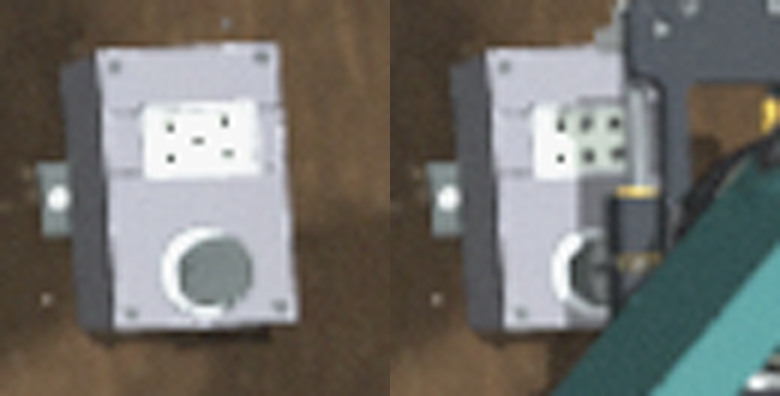

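The window showed 5 dots (left tile) and now shows 6 (right tile, two rows of three), so one stroke adds one. Six more strokes.

Emit:
carry_out(deltas=[{"dx": 0,"dy": 0,"dz": 0.5,"wx": 0,"wy": 0,"wz": 0,"gripper": 255},{"dx": 0,"dy": 0,"dz": 0.5,"wx": 0,"wy": 0,"wz": 0,"gripper": 255},{"dx": 0,"dy": 0,"dz": 0.35,"wx": 0,"wy": 0,"wz": 0,"gripper": 255},{"dx": 0,"dy": 0,"dz": 0.15,"wx": 0,"wy": 0,"wz": 0,"gripper": 255},{"dx": 0,"dy": 0,"dz": 0,"wx": 0,"wy": 0,"wz": 0,"gripper": 255},{"dx": 0,"dy": 0,"dz": -0.5,"wx": 0,"wy": 0,"wz": 0,"gripper": 255},{"dx": 0,"dy": 0,"dz": -0.5,"wx": 0,"wy": 0,"wz": 0,"gripper": 255},{"dx": 0,"dy": 0,"dz": -0.5,"wx": 0,"wy": 0,"wz": 0,"gripper": 255},{"dx": 0,"dy": 0,"dz": 0,"wx": 0,"wy": 0,"wz": 0,"gripper": 255},{"dx": 0,"dy": 0,"dz": 0,"wx": 0,"wy": 0,"wz": 0,"gripper": 255},{"dx": 0,"dy": 0,"dz": 0.5,"wx": 0,"wy": 0,"wz": 0,"gripper": 255},{"dx": 0,"dy": 0,"dz": 0.5,"wx": 0,"wy": 0,"wz": 0,"gripper": 255},{"dx": 0,"dy": 0,"dz": 0.35,"wx": 0,"wy": 0,"wz": 0,"gripper": 255},{"dx": 0,"dy": 0,"dz": 0.15,"wx": 0,"wy": 0,"wz": 0,"gripper": 255},{"dx": 0,"dy": 0,"dz": 0,"wx": 0,"wy": 0,"wz": 0,"gripper": 255}])

```text
time: 40.2
tool_pos: [0.4652, -0.3487, 0.1697]
ee_rot: [3.14, 0.002, 1.57]
wrist_force: [-4.5, 4.0, 20.0]
width: 0.0004
finger_force: 10.1
```

Emit:
carry_out(deltas=[{"dx": 0,"dy": 0,"dz": -0.5,"wx": 0,"wy": 0,"wz": 0,"gripper": 255},{"dx": 0,"dy": 0,"dz": -0.5,"wx": 0,"wy": 0,"wz": 0,"gripper": 255},{"dx": 0,"dy": 0,"dz": -0.5,"wx": 0,"wy": 0,"wz": 0,"gripper": 255},{"dx": 0,"dy": 0,"dz": 0,"wx": 0,"wy": 0,"wz": 0,"gripper": 255},{"dx": 0,"dy": 0,"dz": 0,"wx": 0,"wy": 0,"wz": 0,"gripper": 255},{"dx": 0,"dy": 0,"dz": 0.5,"wx": 0,"wy": 0,"wz": 0,"gripper": 255},{"dx": 0,"dy": 0,"dz": 0.5,"wx": 0,"wy": 0,"wz": 0,"gripper": 255},{"dx": 0,"dy": 0,"dz": 0.35,"wx": 0,"wy": 0,"wz": 0,"gripper": 255},{"dx": 0,"dy": 0,"dz": 0.15,"wx": 0,"wy": 0,"wz": 0,"gripper": 255},{"dx": 0,"dy": 0,"dz": 0,"wx": 0,"wy": 0,"wz": 0,"gripper": 255},{"dx": 0,"dy": 0,"dz": -0.5,"wx": 0,"wy": 0,"wz": 0,"gripper": 255},{"dx": 0,"dy": 0,"dz": -0.5,"wx": 0,"wy": 0,"wz": 0,"gripper": 255},{"dx": 0,"dy": 0,"dz": -0.5,"wx": 0,"wy": 0,"wz": 0,"gripper": 255},{"dx": 0,"dy": 0,"dz": 0,"wx": 0,"wy": 0,"wz": 0,"gripper": 255},{"dx": 0,"dy": 0,"dz": 0,"wx": 0,"wy": 0,"wz": 0,"gripper": 255}])

```text
time: 41.45
tool_pos: [0.4647, -0.3483, 0.1952]
ee_rot: [-3.141, -0.001, 1.57]
wrist_force: [-0.4, -0.2, -0.3]
width: 0.0003
finger_force: 0.0
```

Emit:
carry_out(deltas=[{"dx": 0,"dy": 0,"dz": 0.5,"wx": 0,"wy": 0,"wz": 0,"gripper": 255},{"dx": 0,"dy": 0,"dz": 0.5,"wx": 0,"wy": 0,"wz": 0,"gripper": 255},{"dx": 0,"dy": 0,"dz": 0.35,"wx": 0,"wy": 0,"wz": 0,"gripper": 255},{"dx": 0,"dy": 0,"dz": 0.15,"wx": 0,"wy": 0,"wz": 0,"gripper": 255},{"dx": 0,"dy": 0,"dz": 0,"wx": 0,"wy": 0,"wz": 0,"gripper": 255},{"dx": 0,"dy": 0,"dz": -0.5,"wx": 0,"wy": 0,"wz": 0,"gripper": 255},{"dx": 0,"dy": 0,"dz": -0.5,"wx": 0,"wy": 0,"wz": 0,"gripper": 255},{"dx": 0,"dy": 0,"dz": -0.5,"wx": 0,"wy": 0,"wz": 0,"gripper": 255},{"dx": 0,"dy": 0,"dz": 0,"wx": 0,"wy": 0,"wz": 0,"gripper": 255},{"dx": 0,"dy": 0,"dz": 0,"wx": 0,"wy": 0,"wz": 0,"gripper": 255},{"dx": 0,"dy": 0,"dz": 0.5,"wx": 0,"wy": 0,"wz": 0,"gripper": 255},{"dx": 0,"dy": 0,"dz": 0.5,"wx": 0,"wy": 0,"wz": 0,"gripper": 255},{"dx": 0,"dy": 0,"dz": 0.35,"wx": 0,"wy": 0,"wz": 0,"gripper": 255},{"dx": 0,"dy": 0,"dz": 0.15,"wx": 0,"wy": 0,"wz": 0,"gripper": 255},{"dx": 0,"dy": 0,"dz": 0,"wx": 0,"wy": 0,"wz": 0,"gripper": 255}])

```text
time: 42.7
tool_pos: [0.4652, -0.3487, 0.1697]
ee_rot: [3.14, 0.002, 1.571]
wrist_force: [-4.3, 4.5, 18.7]
width: 0.0006
finger_force: 10.1
```

Emit:
carry_out(deltas=[{"dx": 0,"dy": 0,"dz": -0.5,"wx": 0,"wy": 0,"wz": 0,"gripper": 255},{"dx": 0,"dy": 0,"dz": -0.5,"wx": 0,"wy": 0,"wz": 0,"gripper": 255},{"dx": 0,"dy": 0,"dz": -0.5,"wx": 0,"wy": 0,"wz": 0,"gripper": 255},{"dx": 0,"dy": 0,"dz": 0,"wx": 0,"wy": 0,"wz": 0,"gripper": 255},{"dx": 0,"dy": 0,"dz": 0,"wx": 0,"wy": 0,"wz": 0,"gripper": 255},{"dx": 0,"dy": 0,"dz": 0.5,"wx": 0,"wy": 0,"wz": 0,"gripper": 255},{"dx": 0,"dy": 0,"dz": 0.5,"wx": 0,"wy": 0,"wz": 0,"gripper": 255},{"dx": 0,"dy": 0,"dz": 0.35,"wx": 0,"wy": 0,"wz": 0,"gripper": 255},{"dx": 0,"dy": 0,"dz": 0.15,"wx": 0,"wy": 0,"wz": 0,"gripper": 255},{"dx": 0,"dy": 0,"dz": 0,"wx": 0,"wy": 0,"wz": 0,"gripper": 255}])

```text
time: 43.53
tool_pos: [0.4652, -0.3487, 0.1698]
ee_rot: [3.14, 0.002, 1.571]
wrist_force: [-3.8, 3.4, 19.9]
width: 0.0004
finger_force: 10.1
```

Emit:
carry_out(deltas=[{"dx": 0,"dy": 0,"dz": -0.5,"wx": 0,"wy": 0,"wz": 0,"gripper": 255},{"dx": 0,"dy": 0,"dz": -0.5,"wx": 0,"wy": 0,"wz": 0,"gripper": 255},{"dx": 0,"dy": 0,"dz": -1,"wx": 0,"wy": 0,"wz": 0,"gripper": 255},{"dx": 0,"dy": 0,"dz": -1,"wx": 0,"wy": 0,"wz": 0,"gripper": 255},{"dx": 0,"dy": -1,"dz": -1,"wx": 0,"wy": 0,"wz": 0,"gripper": 255},{"dx": 0,"dy": -1,"dz": -1,"wx": 0,"wy": 0,"wz": 0,"gripper": 255},{"dx": 0,"dy": -1,"dz": 0,"wx": 0,"wy": 0,"wz": 0,"gripper": 255},{"dx": 0,"dy": -1,"dz": 0,"wx": 0,"wy": 0,"wz": 0,"gripper": 255},{"dx": 0,"dy": -1,"dz": 0,"wx": 0,"wy": 0,"wz": 0,"gripper": 255},{"dx": 0,"dy": -1,"dz": 0,"wx": 0,"wy": 0,"wz": 0,"gripper": 255},{"dx": 0,"dy": -1,"dz": 0,"wx": 0,"wy": 0,"wz": 0,"gripper": 255},{"dx": 0,"dy": 0,"dz": 0,"wx": 0,"wy": 0,"wz": 0,"gripper": 255}])

```text
time: 44.53
tool_pos: [0.3221, -0.3478, 0.2642]
ee_rot: [-3.138, -0.003, 1.568]
wrist_force: [1.0, -0.2, 0.4]
width: 0.0004
finger_force: 0.0
```

```bash
python3 - <<'E'
from h import *
b=eyes.snapshot('top')[:,:,::-1]
x=cv2.resize(b[190:256,380:456],None,fx=5,fy=5,interpolation=cv2.INTER_CUBIC)
y=cv2.resize(b[140:300,100:456],(380,171),interpolation=cv2.INTER_AREA)
cv2.imwrite('pics/w2.png',np.vstack([x,y]))
E
```

```text
(no output)
```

View pics/w2.png

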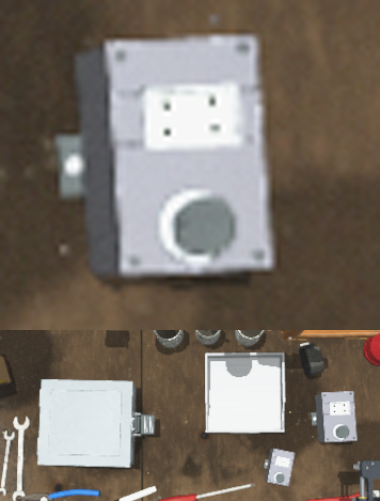

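The window shows 4 dots (crop 166–213, 100–130). The lid is shut at (87,422), the bin is empty, the tape measure hasn't moved, and the arm is clear. Handing the job in.

```bash
python3 -c "
from bench import robot
print(robot.close_job())"
```

```text
the job is handed in; nothing more can be done
None
```

The job is handed in: all four gears are in the case, the lid is latched shut, the larger tally counter shows 4 dots, and the tape measure was left where it was.

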